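Put the yellow bit holder away in the lidded case

ROBOT

A 6-joint arm with a two-finger parallel gripper is mounted at the origin on the work surface. World frame = base frame: x ahead of the robot, y to its left, z up, the work surface at z = 0. Lengths are in m, angles in rad, forces in N, time in s.
With the tool pointing down it reaches from about 0.4 to 0.925 m from the base axis. Payload 3.4 kg.
Tool frame: the origin (TCP) lies at the very end of the fingers, on their centre line; the grasp point (between the pads) lies 19 mm behind it; z points along the fingers, y is the direction in which the jaws open and shut (so a half turn about z gives the same grasp; the last joint's range is limited). The gripper opens to 85 mm and grips with 20 to 120 N. Pads are 22 mm wide; open, the fingers measure 114 mm over their backs; the gripper's body (76 mm by 85 mm) begins 54 mm behind the grasp point. The pads swing forward as they close: fully open they stand 13 mm farther back than shut.
Start: joints at [-1.395, 0.307, 1.506, -0, 1.328, -0.073], TCP at [0.142, -0.557, 0.199] pointing down, gripper open.
Joint ranges: [-3.12, 3.12], [-1.05, 2.28], [0.14, 2.33], [-1.42, 4.57], [0.1, 2.73], [-2.68, 2.68]. Speed limits (rad/s): [2.57, 2.57, 3.14, 3.14, 3.14, 3.14].

INTERFACE

Orientations are given as a unit quaternion [w, x, y, z].
In Python, from station import bot gives the robot as it stands.
- The arm moves only by the tool arm_command, never from a script. Its argument "steps" is a list of rows, each a list of 3 entries, a list of its own where there are three numbers: the turn, a rotation vector about the tool's x, y, z in degrees, then the shift along the tool's x, y, z in m, then the closure, from 0 (fully open) to 1 (shut). A call has 1 to 5 rows; each row is the pose to reach, as a shift and turn from the pose measured when the call began, along the tool's axes at that moment; what a row does not reach only later rows make up. A row lasts 1/12 s, in which the tool goes at most 41.7 mm and 7.16 degrees, less where a joint would pass 70% of its speed; a pose out of reach is approached as far as the arm can. A call with a gripper value outside its range is refused whole. The fingers move at their own pace and stop on an object; "force" is the grip in N (left out, the last holds). Time passes only in rows, so rows that repeat a pose let the fingers close. It gives the time, the measured TCP pose, the force and the opening at its end, in the units of the state.
- bot.observe(): the state, without advancing time (a new reading comes with each control period).
- bot.camera(name): name is "side" or "top" or "wrist"; returns the picture (420x560x3 uint8, red, green, blue); there is no depth.
- bot.calibration(name): a dict with "vertical_fov" (degrees; the focal length in pixels is half the picture's height over the tangent of half this angle, whatever the lens; pixels are square), "cx", "cy" (the principal point, pixels), "k1" (the pictures are not rectified: a ray, as slopes to the right and down, at radius r is drawn at 1 + k1 r^2 times it, then the intrinsics apply), "world_to_cam" (4x4, takes a point from world to camera coordinates). Camera axes: x right, y up, looking along -z (the intrinsics and any distortion apply to the point x, -y, -z); pixel columns grow to the right and rows downward; lengths in m; the calibration is good to about 2 mm. A picture is of the moment at which its call begins: read the wrist's pose just before it. calibration takes no time and is no camera call; for the wrist camera it gives the pose at the moment of the call.
- bot.hand_in(): hands the job in, once; it reports no verdict.
The state is a dict: "clock": time; "joint_positions": joint angles; "qd": joint speeds; "effort": joint torques, N m; "tcp_pos": TCP position; "tcp_rot": TCP orientation; "ft_force": force on the tool from outside, world axes, zero at the start; "torque": the same for the moment, N m; "finger_gap": finger opening in m.
Only numpy, scipy, OpenCV 4.12 (cv2) and the standard library are available. Lean on these libraries where they do the work, as an engineer would, in place of code of your own. Each camera call takes 0.05 s, during which the arm holds its last target.

TASK

Open the lid of the red case all the way back until it meets its stop, easing it open rather than flinging it. Then lift the yellow bit holder off the rail of the stand, clear over the rail's end stops, and hang it on the bar inside the open case, without dropping it. Leave the blue and grey holders hanging on their rail, and leave the lid fully open.

Things in the scene. Friction and masses are not known exactly. Their poses are not given: they have to be found in the camera images.
- case: red steel case fixed to the bench (all sizes in mm), 130 (x) x 200 (y) x 150 high, walls and floor 6 thick, open on top under its lid. Origin: centre of its underside; z up; -x is its front (the side towards the robot), +x its far side, where the lid is hinged; the bar inside runs along y. In front of it the bench is free of anything taller than 40
- case_bar (a point): middle of the round aluminium bar, 10 in diameter, that runs inside the case from side wall to side wall along y. The point lies on the bar's axis, 95 above the bench and 10 towards the front from the middle of the case (49 behind the inner face of the front wall); axes as the case. The inner floor is 89 below it, the case's rim 55 above it
- lid (a joint): lid angle in rad: 0 closed (flat on the rim), grows as the front edge rises, meets its stop at 1.83 (105 degrees, leaning back). It may start slightly ajar (up to 0.1). The hinge is stiff (0.45 N m of friction; about 5 N at the lip lifts it), so the lid stays where it is left
- lid_hinge (a point): on the lid's hinge line at mid width, at the far top edge of the case, 150 above the bench, 65 behind the case's middle; the axes turn with the lid: y is the hinge line, -x runs in the lid's underside towards the lip. The lid is a steel plate 160 long (x) x 200 wide (y) x 6 thick, 0.35 kg, its underside through the hinge line
- lid_lip (a point): middle of the free front edge of the lid's underside, 160 from the hinge line; the black front 30 of the lid overhangs the front wall of the case (the lip), with nothing below it, so closed fingertips pointing forward and down can reach under it; there is no handle
- stand: dark steel stand fixed to the bench: base 120 (x) x 300 (y) x 10, two flat posts 20 (x) x 8 (y) at y = +-140, carrying the rail along y. Origin: centre of its underside
- stand_rail (a point): middle of the stand's aluminium rail, on its axis, 150 above the bench, rail 10 in diameter and 280 long along y, with a black disc of 36 diameter at each end as end stop (rising 18 above the axis)
- holder_yellow: yellow plastic bit holder, about 0.12 kg, astride the rail like a saddle: two cheeks 12 thick (x), 30 wide (y), reaching 62 below the origin, slot 22 wide between them, open below, V roof that centres on a 10 mm bar; steel bits outside (52 overall in x). Origin: on the axis of the rail it hangs on; y along the rail, z up. It lifts straight up
- holder_yellow_tab (a point): grasp point of the yellow holder, 35 above its origin: in the tab on its top, 24 (x) x 12 (y), from 12 to 52 above the origin, to be pinched along y; axes as the holder. The three holders hang 85 apart in any order, one at the middle of the rail
- holder_blue: blue holder of the same shape on the stand's rail, to be left there
- holder_grey: grey holder of the same shape on the stand's rail, to be left there
There are look-alikes about, which are no part of the job. Several things have the shape of the holder_yellow; the one meant has the colours described above. There is more than one size of the holder_grey; the job needs the smaller.

How it is judged:
By the outcome, as a careful person would: the job done as asked, in the order asked, and still so for the second after the job is handed in, with the robot touching nothing.
It also fails if it takes over 72 s, if anything falls off the work surface, if the arm or the gripper's body presses on something with over 40 N, if the wrist force passes 120 N, or if a joint passes its speed limit or range.

## Working session

There is one attempt and no reset: what is moved stays moved. The work goes in short steps, Python scripts to look and compute and a tool call to move; the robot and the scene stay as the last step left them, time stands still between calls to the robot, and variables do not carry over. Pictures are saved under pics/ and viewed, and the job is handed in when it is done.

Besides the shell and the picture viewer there is one more tool, called after ">>>" as name(argument=value, ...), one argument or row to a line, values as JSON. arm_command: Moves the arm, as the interface text tells. Its arguments: {"type":"object","properties":{"steps":{"type":"array","items":{"type":"array"}},"force":{"type":"number"}},"required":["steps"]}

```bash
mkdir -p pics; ls; cat > h.py <<'E'
from station import bot
import numpy as np, cv2
from scipy.spatial.transform import Rotation as R
def cap(n,f):
    c=bot.calibration(n); im=bot.camera(n); cv2.imwrite(f'pics/{f}.png',im[:,:,::-1]); 
    np.savez(f'pics/{f}.npz',**{k:np.array(v) for k,v in c.items()}); return im,c
def load(f):
    d=np.load(f'pics/{f}.npz'); return cv2.imread(f'pics/{f}.png')[:,:,::-1],{k:d[k] for k in d}
def ray(c,u,v):
    f=210/np.tan(np.radians(float(c['vertical_fov']))/2)
    K=np.array([[f,0,c['cx']],[0,f,c['cy']],[0,0,1.]],float)
    p=cv2.undistortPoints(np.array([[[u,v]]],float),K,np.array([float(c['k1']),0,0,0]))[0,0]
    T=np.array(c['world_to_cam']); Rw=T[:3,:3].T; o=-Rw@T[:3,3]
    d=Rw@np.array([p[0],-p[1],-1]); return o,d/np.linalg.norm(d)
def onz(c,u,v,z):
    o,d=ray(c,u,v); return o+d*(z-o[2])/d[2]
def tri(rs):
    A=0;b=0
    for o,d in rs:
        P=np.eye(3)-np.outer(d,d); A=A+P; b=b+P@o
    x=np.linalg.solve(A,b); return x,[float(np.linalg.norm((np.eye(3)-np.outer(d,d))@(x-o))) for o,d in rs]
def proj(c,p):
    f=210/np.tan(np.radians(float(c['vertical_fov']))/2)
    q=np.array(c['world_to_cam'])@np.append(p,1); x,y=q[0]/-q[2],-q[1]/-q[2]; s=1+float(c['k1'])*(x*x+y*y)
    return np.array([f*x*s+c['cx'],f*y*s+c['cy']])
def st():
    s=bot.observe(); return s
E
python3 - <<'E'
from h import *
for n in ['side','top','wrist']:
    im,c=cap(n,n+'0'); print(n,c['vertical_fov'],c['k1'],c['cx'],c['cy'])
print(bot.observe())
E
```

```text
pics
side 51.2313987404938 -0.11873173809855707 275.3618124268414 211.08179699439066
top 47.21142030935514 -0.11507120129199906 276.96961478509303 212.89887883684176
wrist 69.25974815161472 -0.04054606145144636 281.3166478249566 210.44849230251418
{'clock': 0.15, 'joint_positions': array([-1.39551427e+00,  3.07440728e-01,  1.50735481e+00, -4.57585960e-05,
        1.32840358e+00, -7.34973956e-02]), 'qd': array([-0.00131758, -0.00141843, -0.00487892,  0.00215835, -0.00225321,
        0.00030519]), 'effort': array([ 1.52535675e-03, -4.57976747e+01, -2.52219093e+01,  6.22907055e-05,
        8.51150573e-03, -2.86681757e-05]), 'tcp_pos': array([ 0.14143709, -0.5567413 ,  0.19847701]), 'tcp_rot': array([-8.01061186e-04,  9.92272564e-01,  1.24074626e-01, -6.30379292e-05]), 'ft_force': array([ 0.74624225, -0.36755188,  0.24795129]), 'torque': array([ 0.01101569, -0.00579727,  0.01873665]), 'finger_gap': 0.08574258351551825}
```

View pics/side0.png

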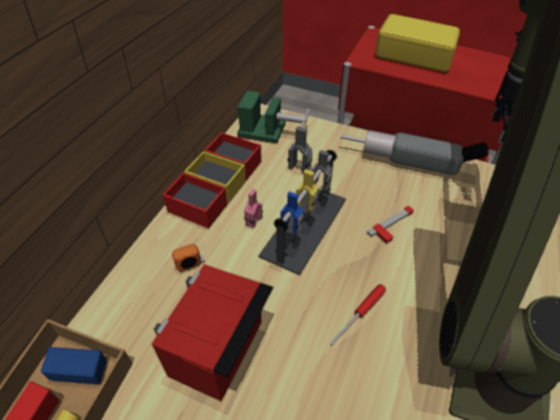

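View pics/top0.png

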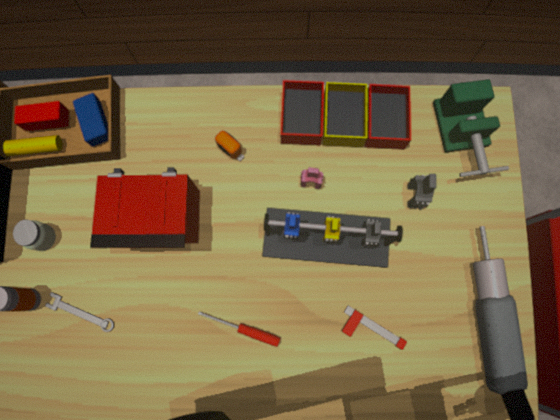

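View pics/wrist0.png

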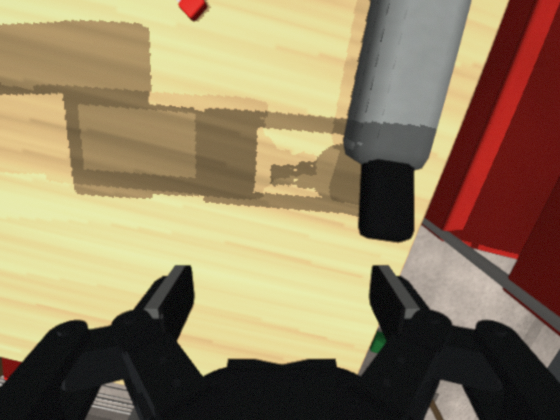

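The side view shows the case at (210,330) with its black lip facing the robot. The stand is at (305,230), and the order along its rail is blue (292,212), yellow (310,190), grey (325,170). In the top view the case is at (145,211) and the rail holders are blue (292,225), yellow (333,228) and grey (373,232). Possible mix-ups: a pink one off the rail (312,178), a larger grey one (423,190), the yellow bin (346,110), and a yellow bar in the tray (30,146). I choose yellow at top (333,228) and will check it in a close crop.

```bash
python3 - <<'E'
from h import *
im,c=load('top0'); a=im[150:280,60:460]; b=cv2.resize(a[:,:],None,fx=2,fy=2,interpolation=cv2.INTER_CUBIC)
im2,c2=load('side0'); d=cv2.resize(im2[110:400,130:370],None,fx=2,fy=2,interpolation=cv2.INTER_CUBIC)
cv2.imwrite('pics/t1.png',b[:,:,::-1]);cv2.imwrite('pics/s1.png',d[:,:,::-1])
for n,cc in (('top',c),('side',c2)):
    T=cc['world_to_cam'];print(n,-T[:3,:3].T@T[:3,3])
for n,p in dict(blue=(292,225),y=(333,228),g=(373,232),d1=(266,224),d2=(399,233)).items(): print(n,onz(c,*p,0.15))
for p in [(267,209),(392,217),(389,266),(263,256)]: print('base',onz(c,*p,.01))
E
```

```text
top [ 0.39592116 -0.152635    1.14272248]
side [0.31694334 0.49478417 0.90221221]
blue [ 0.5578034  -0.16795164  0.15      ]
y [ 0.55100246 -0.25359356  0.15      ]
g [ 0.54205012 -0.33720791  0.15      ]
d1 [ 0.56018884 -0.11352663  0.15      ]
d2 [ 0.53956717 -0.39196115  0.15      ]
base [ 0.61988479 -0.11034015  0.01      ]
base [ 0.59874589 -0.41058271  0.01      ]
base [ 0.481344   -0.39834198  0.01      ]
base [ 0.50674871 -0.10105959  0.01      ]
```

View pics/t1.png

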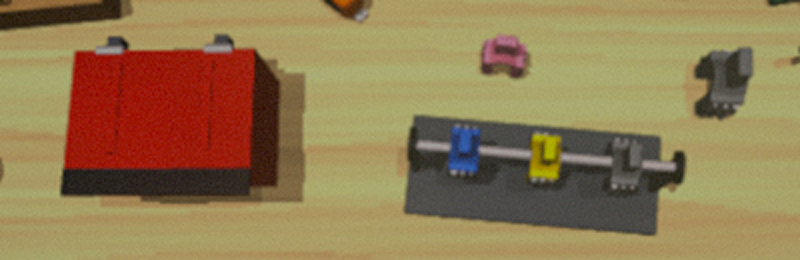

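View pics/s1.png

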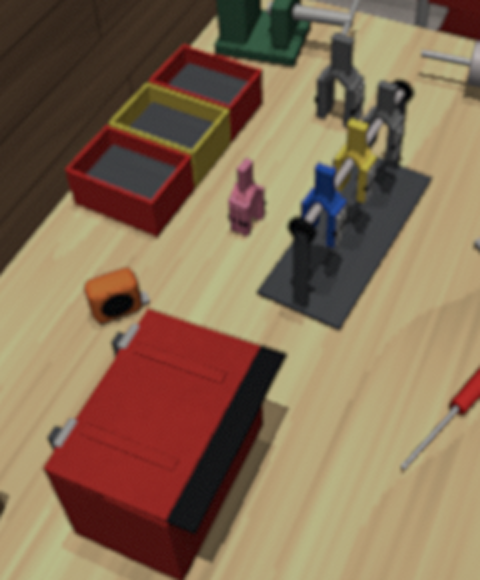

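```bash
python3 - <<'E'
from h import *
im,c=load('top0'); im2,c2=load('side0')
P={'lipL':((91,247),(225,373.5)),'lipR':((184.5,247),(272.5,287)),'bkL':((98,175.5),(155,343.5)),'bkR':((187,175),(205,265.5)),
 'ytab':((60+547/2,150+136/2),(130+357/2,110+123/2))}
X={}
for k,(a,b) in P.items():
    X[k],e=tri([ray(c,*a),ray(c2,*b)]); print(k,X[k].round(4),np.round(e,4))
for s in 'LR':
    d=X['lip'+s]-X['bk'+s];print(np.linalg.norm(d),np.degrees(np.arctan2(d[2],np.hypot(*d[:2]))),np.degrees(np.arctan2(-d[1],-d[0])))
for a,b in(('lipL','lipR'),('bkL','bkR')):
    d=X[a]-X[b];print(np.linalg.norm(d),np.degrees(np.arctan2(-d[0],d[1])))
# precise yellow blob
for n,i in(('top',im),('side',im2)):
    h=cv2.cvtColor(i,cv2.COLOR_RGB2HSV);m=cv2.inRange(h,(22,150,90),(34,255,255))
    k,l,s,ce=cv2.connectedComponentsWithStats(m)
    print(n,[(s[j].tolist(),ce[j].round(1)) for j in range(1,k) if s[j,4]>60])
E
```

```text
lipL [0.5119 0.2528 0.1669] [0.0019 0.0019]
lipR [0.5108 0.0545 0.1622] [0.0001 0.0001]
bkL [0.6649 0.2517 0.1546] [0.0028 0.0028]
bkR [0.6663 0.0563 0.1517] [0.001 0.001]
ytab [ 0.5565 -0.2503  0.2049] [0.0059 0.0059]
0.15352231667533425 4.590713311218177 -0.4204388093028322
0.15584822920560065 3.871571308058345 0.658761599782154
0.19836649365028086 -0.30857257766339263
0.19542379542663163 0.40717158528670494
top [([324, 82, 44, 57, 502], array([346. , 111.4])), ([3, 135, 55, 19, 780], array([ 29.9, 144.7])), ([324, 217, 17, 23, 306], array([332.2, 228.1]))]
side [([379, 14, 80, 56, 3188], array([417.9,  40.9])), ([184, 151, 60, 37, 418], array([217.2, 163.6])), ([298, 170, 19, 40, 269], array([308.3, 185.8])), ([56, 410, 22, 10, 127], array([ 66.2, 415.9]))]
```

```bash
cat > g.py <<'E'
# usage: g.py x y z pitch(deg forward from down) az(deg of tool x)
from h import *
import sys
def tgt(pitch,az,roll=0):
    a=np.radians(az)
    x=np.array([np.cos(a),np.sin(a),0]);z=np.array([0,0,-1.]);y=np.cross(z,x)
    return R.from_matrix(np.c_[x,y,z])*R.from_euler('y',pitch,degrees=True)*R.from_euler('z',roll,degrees=True)
def rel(p,Rt):
    s=bot.observe();q=s['tcp_rot'];R0=R.from_quat(q,scalar_first=True)
    print('t',round(s['clock'],2),'now',s['tcp_pos'].round(4),'q',s['joint_positions'].round(2),'F',s['ft_force'].round(1),'gap',round(s['finger_gap'],4))
    print('turn',np.degrees((R0.inv()*Rt).as_rotvec()).round(1).tolist(),'shift',R0.inv().apply(np.array(p)-s['tcp_pos']).round(4).tolist())
if __name__=='__main__':
    v=[float(a) for a in sys.argv[1:]]; 
    rel(v[:3],tgt(*v[3:]))
E
python3 g.py 0.40 -0.35 0.36 0 14.2; python3 g.py 0.40 0.0 0.36 0 0
```

```text
t 0.15 now [ 0.1414 -0.5567  0.1985] q [-1.4   0.31  1.51 -0.    1.33 -0.07] F [ 0.7 -0.4  0.2] gap 0.0857
turn [-0.1, -0.0, 0.1] shift [0.3015, -0.137, -0.1613]
t 0.15 now [ 0.1414 -0.5567  0.1985] q [-1.4   0.31  1.51 -0.    1.33 -0.07] F [ 0.7 -0.4  0.2] gap 0.0857
turn [-0.1, 0.0, 14.3] shift [0.3877, -0.4762, -0.1607]
```

>>> arm_command(
  steps=[
    [[0, 0, 0], [0.02, -0.01, -0.04], 1],
    [[0, 0, 0], [0.05, -0.02, -0.08], 1],
    [[0, 0, 0], [0.08, -0.035, -0.11], 1],
    [[0, 0, 0], [0.115, -0.05, -0.13], 1],
    [[0, 0, 0], [0.15, -0.065, -0.15], 1],
  ],
)

```text
clock: 0.57
tcp_pos: [0.2589, -0.4663, 0.3415]
tcp_rot: [-0.0, 0.992, 0.123, 0.0]
ft_force: [0.4, -0.1, -0.7]
finger_gap: 0.0256
```

```bash
python3 g.py 0.40 -0.2 0.36 0 0
```

```text
t 0.57 now [ 0.2589 -0.4663  0.3415] q [-1.14  0.17  1.34  0.    1.63  0.18] F [ 0.4 -0.1 -0.7] gap 0.0256
turn [-0.0, -0.0, 14.2] shift [0.202, -0.2237, -0.0184]
```

>>> arm_command(
  steps=[
    [[0, 0, 3], [0.027, -0.03, -0.005], 1],
    [[0, 0, 6], [0.054, -0.06, -0.01], 1],
    [[0, 0, 9], [0.08, -0.09, -0.015], 1],
    [[0, 0, 12], [0.107, -0.12, -0.018], 1],
    [[0, 0, 14], [0.134, -0.15, -0.018], 1],
  ],
)

```text
clock: 0.98
tcp_pos: [0.3527, -0.2864, 0.3602]
tcp_rot: [0.0, 1.0, -0.0, 0.001]
ft_force: [1.0, 0.9, 0.0]
finger_gap: 0.0002
```

```bash
python3 g.py 0.40 -0.1 0.35 20 0
```

```text
t 0.98 now [ 0.3527 -0.2864  0.3602] q [-0.78  0.04  1.45  0.    1.65  0.8 ] F [1.  0.9 0. ] gap 0.0002
turn [0.0, 19.9, 0.0] shift [0.0473, -0.1864, 0.0101]
```

>>> arm_command(
  steps=[
    [[0, 4, 0], [0.01, -0.04, 0.0], 1],
    [[0, 8, 0], [0.02, -0.08, 0.0], 1],
    [[0, 12, 0], [0.03, -0.12, 0.005], 1],
    [[0, 16, 0], [0.04, -0.155, 0.01], 1],
    [[0, 20, 0], [0.047, -0.19, 0.01], 1],
  ],
)

```text
clock: 1.4
tcp_pos: [0.3993, -0.0943, 0.3493]
tcp_rot: [-0.0, 0.984, -0.0, 0.175]
ft_force: [0.6, 1.0, -0.7]
finger_gap: -0.0001
```

```bash
python3 g.py 0.42 0.09 0.33 50 0;
```

```text
t 1.4 now [ 0.3993 -0.0943  0.3493] q [-0.5  -0.23  1.76  0.17  1.3   1.05] F [ 0.6  1.  -0.7] gap -0.0001
turn [-0.0, 29.8, -0.0] shift [0.0127, -0.1843, 0.0253]
```

```bash
cat > arm.py <<'E'
from h import *
from scipy.optimize import least_squares
def fk(q,p):
    h,e,L1,L2,o,Lt=p
    Rz=lambda a:R.from_euler('z',a);Ry=lambda a:R.from_euler('y',a)
    R1=Rz(q[0]);R2=R1*Ry(q[1]);R3=R2*Ry(q[2]);R4=R3*Rz(q[3]);R5=R4*Ry(q[4]);R6=R5*Rz(q[5])
    x=np.array([0,0,h])+R1.apply([e,0,0])+R2.apply([0,0,L1])+R3.apply([o,0,L2])+R6.apply([0,0,Lt])
    return x,R6
D=[([-1.3955,.3074,1.5074,0,1.3284,-.0735],[.1414,-.5567,.1985]),([-1.14,.17,1.34,0,1.63,.18],[.2589,-.4663,.3415]),([-.78,.04,1.45,0,1.65,.8],[.3527,-.2864,.3602]),([-.5,-.23,1.76,.17,1.3,1.05],[.3993,-.0943,.3493])]
f=lambda p:np.r_[np.concatenate([fk(q,p)[0]-np.array(x) for q,x in D]),(p-np.array([.4,0,.45,.45,0,.25]))*1e-3]
P=least_squares(f,[.4,0,.45,.45,0,.25]).x
lo=np.array([-3.12,-1.05,.14,-1.42,.1,-2.68]);hi=np.array([3.12,2.28,2.33,4.57,2.73,2.68])
def ik(x,Rt,q0=(0.3,-.3,1.8,.1,.6,0)):
    g=lambda q:np.r_[fk(q,P)[0]-x,0.3*(fk(q,P)[1].inv()*Rt).as_rotvec()]
    s=least_squares(g,np.clip(q0,lo+.01,hi-.01),bounds=(lo,hi));return s.x,np.linalg.norm(s.fun)
if __name__=='__main__':
    from g import tgt
    print(P.round(3),np.abs(f(P)).max(),fk(D[3][0],P)[1].as_quat(scalar_first=True))
    for pit,x,z in [(50,.48,.14),(60,.48,.14),(70,.48,.14),(60,.52,.2),(60,.6,.3),(60,.70,.28),(45,.7,.28)]:
        for az in(0,20):
            q,e=ik(np.array([x,.154,z]),tgt(pit,az)); print(pit,az,x,z,q.round(2),round(e,4))
E
python3 arm.py
```

```text
[ 0.337 -0.004  0.817  0.394  0.219  0.61 ] 0.04169318664657268 [0.12589588 0.6957054  0.69640367 0.12315093]
50 0 0.48 0.14 [ 1.24  0.47  2.33 -1.29  0.76 -0.68] 0.0769
50 20 0.48 0.14 [0.12 0.18 2.33 1.16 0.17 1.78] 0.1014
60 0 0.48 0.14 [ 1.53  0.78  2.33 -1.25  0.96 -0.22] 0.1033
60 20 0.48 0.14 [-0.17  0.19  2.33  1.34  0.4   1.36] 0.1465
70 0 0.48 0.14 [ 1.78  1.3   2.33 -1.22  1.07  0.37] 0.11
70 20 0.48 0.14 [-1.38  1.71  2.33  1.23  1.06 -0.74] 0.1754
60 0 0.52 0.2 [ 1.36  0.51  2.33 -1.31  0.94 -0.52] 0.085
60 20 0.52 0.2 [-0.16  0.13  2.33  1.46  0.4   1.28] 0.1121
60 0 0.6 0.3 [ 1.13  0.25  2.29 -1.42  0.89 -0.82] 0.0483
60 20 0.6 0.3 [-0.17  0.12  2.33  1.81  0.44  0.95] 0.0541
60 0 0.7 0.28 [ 0.72  0.24  2.12 -1.42  0.6  -1.21] 0.0632
60 20 0.7 0.28 [-0.14  0.36  2.33  2.3   0.58  0.44] 0.0378
45 0 0.7 0.28 [ 0.52  0.2   2.1  -1.24  0.38 -1.53] 0.0
45 20 0.7 0.28 [0.02 0.19 2.12 1.28 0.24 1.64] 0.0
```

```bash
python3 - <<'E'
s=open('arm.py').read()
s=s.replace("R4=R3*Rz(q[3])","R4=R3*Rz(SG*q[3])").replace("Rz(q[5])","Rz(q[5]+np.pi/2)").replace("def fk","SG=1\ndef fk").replace("fk(D[3][0],P)[1].as_quat","fk(D[3][0],P)[1].as_quat")
open('arm.py','w').write(s)
E
python3 arm.py; sed -i 's/^SG=1/SG=-1/' arm.py; python3 arm.py
```

```text
[ 0.337 -0.004  0.817  0.394  0.219  0.61 ] 0.04169318664650273 [1.94097597e-03 9.84369764e-01 4.93751937e-04 1.76102689e-01]
50 0 0.48 0.14 [ 0.4   0.15  2.33 -0.81  0.14  2.68] 0.1112
50 20 0.48 0.14 [0.12 0.18 2.33 1.16 0.17 0.21] 0.1014
60 0 0.48 0.14 [ 0.4   0.11  2.33 -0.83  0.15  2.68] 0.156
60 20 0.48 0.14 [-0.17  0.19  2.33  1.34  0.4  -0.21] 0.1465
70 0 0.48 0.14 [ 0.39  0.08  2.33 -0.85  0.15  2.68] 0.2013
70 20 0.48 0.14 [-1.38  1.71  2.33  1.23  1.06 -2.31] 0.1754
60 0 0.52 0.2 [ 0.34  0.05  2.33 -0.89  0.1   2.68] 0.1271
60 20 0.52 0.2 [-0.16  0.13  2.33  1.46  0.4  -0.29] 0.1121
60 0 0.6 0.3 [ 0.34 -0.    2.23 -0.91  0.15  2.68] 0.0851
60 20 0.6 0.3 [-0.17  0.12  2.33  1.81  0.44 -0.62] 0.0541
60 0 0.7 0.28 [ 0.29  0.15  2.11 -0.94  0.14  2.68] 0.0839
60 20 0.7 0.28 [-0.14  0.36  2.33  2.3   0.58 -1.13] 0.0378
45 0 0.7 0.28 [ 0.44  0.16  2.03 -0.82  0.37  2.68] 0.0174
45 20 0.7 0.28 [0.02 0.19 2.12 1.28 0.24 0.07] 0.0
[-0.413  0.025 -0.055  0.502 -0.333 -0.465] 0.06233577263972012 [0.14911734 0.98416718 0.01997615 0.09370136]
50 0 0.48 0.14 [ 0.17 -0.47  2.33  0.21  0.83  1.88] 0.1437
50 20 0.48 0.14 [ 0.33 -0.46  2.33 -0.03  0.81  1.53] 0.1498
60 0 0.48 0.14 [ 0.15 -0.48  2.33  0.25  0.79  1.9 ] 0.1863
60 20 0.48 0.14 [ 0.33 -0.47  2.33 -0.03  0.77  1.53] 0.1932
70 0 0.48 0.14 [ 0.13 -0.5   2.33  0.3   0.75  1.94] 0.2286
70 20 0.48 0.14 [ 0.33 -0.48  2.33 -0.04  0.72  1.52] 0.2364
60 0 0.52 0.2 [ 0.14 -0.54  2.33  0.21  0.92  1.86] 0.2156
60 20 0.52 0.2 [ 0.32 -0.53  2.33 -0.05  0.91  1.51] 0.2213
60 0 0.6 0.3 [ 0.14 -0.63  2.33  0.17  1.17  1.81] 0.2735
60 20 0.6 0.3 [ 0.3  -0.62  2.33 -0.06  1.16  1.48] 0.2773
60 0 0.7 0.28 [ 0.12 -0.57  2.33  0.15  1.24  1.8 ] 0.321
60 20 0.7 0.28 [ 0.27 -0.56  2.33 -0.09  1.24  1.43] 0.3233
45 0 0.7 0.28 [ 0.14 -0.58  2.33  0.11  1.32  1.78] 0.2562
45 20 0.7 0.28 [ 0.26 -0.57  2.33 -0.07  1.32  1.44] 0.258
```

```bash
python3 - <<'E'
s=open('arm.py').read()
s=s.replace("SG=-1","SG=1").replace("h,e,L1,L2,o,Lt=p","h,e,L1,L2,o,Lt,o1,ly=p").replace("R1.apply([e,0,0])","R1.apply([e,ly,0])").replace("apply([0,0,L1])","apply([o1,0,L1])").replace("[.4,0,.45,.45,0,.25]","[.2,0,.45,.45,0,.25,0,0]")
open('arm.py','w').write(s)
E
python3 arm.py; python3 -c "
from arm import *
print(f(P)[:12].reshape(4,3).round(3))"
```

```text
[ 0.19   0.002  0.647  0.418  0.112  0.4   -0.003  0.043] 0.002363264637546769 [1.94097597e-03 9.84369764e-01 4.93751937e-04 1.76102689e-01]
50 0 0.48 0.14 [ 0.28  0.04  2.31 -0.92  0.13  2.68] 0.0594
50 20 0.48 0.14 [ 0.08  0.08  2.33  1.56  0.19 -0.19] 0.0446
60 0 0.48 0.14 [ 0.26 -0.01  2.32 -0.95  0.1   2.68] 0.1012
60 20 0.48 0.14 [ 0.05  0.07  2.33  1.78  0.25 -0.43] 0.0864
70 0 0.48 0.14 [ 0.25 -0.06  2.33 -0.98  0.1   2.68] 0.1447
70 20 0.48 0.14 [-0.02  0.09  2.33  1.88  0.35 -0.58] 0.128
60 0 0.52 0.2 [ 0.24 -0.03  2.26 -0.97  0.1   2.68] 0.0739
60 20 0.52 0.2 [-0.    0.04  2.33  1.98  0.32 -0.64] 0.0439
60 0 0.6 0.3 [ 0.29 -0.02  2.09 -0.97  0.23  2.68] 0.0336
60 20 0.6 0.3 [-0.03  0.01  2.2   1.8   0.33 -0.44] 0.0
60 0 0.7 0.28 [ 0.23  0.15  1.96 -0.99  0.17  2.68] 0.0338
60 20 0.7 0.28 [-0.02  0.18  2.06  1.91  0.34 -0.55] 0.0
45 0 0.7 0.28 [ 0.26  0.16  1.81 -0.44  0.44  2.16] 0.0
45 20 0.7 0.28 [0.03 0.15 1.83 0.52 0.46 0.87] 0.0
[[ 0.     0.    -0.   ]
 [ 0.002 -0.     0.001]
 [-0.002 -0.    -0.001]
 [-0.    -0.001  0.   ]]
```

```bash
python3 g.py 0.41 0.12 0.28 45 15;
```

```text
t 1.4 now [ 0.3993 -0.0943  0.3493] q [-0.5  -0.23  1.76  0.17  1.3   1.05] F [ 0.6  1.  -0.7] gap -0.0001
turn [8.1, 24.6, -12.8] shift [-0.014, -0.2142, 0.0688]
```

>>> arm_command(
  steps=[
    [[1.6, 5, -2.6], [-0.003, -0.04, 0.01], 1],
    [[3.2, 10, -5.2], [-0.006, -0.08, 0.02], 1],
    [[4.8, 15, -7.8], [-0.009, -0.12, 0.035], 1],
    [[6.5, 20, -10.4], [-0.012, -0.16, 0.05], 1],
    [[8.1, 24.6, -12.8], [-0.014, -0.2, 0.065], 1],
  ],
)

```text
clock: 1.82
tcp_pos: [0.4065, 0.0996, 0.2857]
tcp_rot: [-0.049, 0.916, 0.119, 0.379]
ft_force: [1.0, 1.7, -0.2]
finger_gap: 0.0003
```

```bash
python3 g.py 0.45 0.14 0.16 50 15; python3 -c "
from h import *
print(bot.observe()['joint_positions'])"
```

```text
t 1.82 now [0.4065 0.0996 0.2857] q [-0.12 -0.39  2.24  0.48  0.6   0.89] F [ 1.   1.7 -0.2] gap 0.0003
turn [0.1, 5.0, -0.1] shift [-0.0517, -0.028, 0.126]
[-0.12007356 -0.38593237  2.23670165  0.48256435  0.5979545   0.88716324]
```

```bash
python3 - <<'E'
s=open('arm.py').read()
s=s.replace("([-.5,-.23,1.76,.17,1.3,1.05],[.3993,-.0943,.3493])]","([-.5,-.23,1.76,.17,1.3,1.05],[.3993,-.0943,.3493]),([-0.12007356,-0.38593237,2.23670165,0.48256435,0.5979545,0.88716324],[0.4065,0.0996,0.2857])]")
s=s.replace("for pit,x,z in [","for pit,x,z in [(45,.47,.14),(35,.47,.14),(30,.47,.14),").replace("for az in(0,20)","for az in(0,15,30)")
open('arm.py','w').write(s)
E
python3 arm.py
```

```text
[ 0.191  0.003  0.647  0.414  0.109  0.403 -0.001  0.042] 0.0024829889445917575 [1.94097597e-03 9.84369764e-01 4.93751937e-04 1.76102689e-01]
45 0 0.47 0.14 [ 0.34  0.04  2.3  -0.87  0.2   2.68] 0.0411
45 15 0.47 0.14 [0.17 0.05 2.33 0.87 0.1  0.63] 0.0312
45 30 0.47 0.14 [-0.11  0.09  2.33  1.31  0.44 -0.22] 0.0251
35 0 0.47 0.14 [ 0.42  0.08  2.25 -0.79  0.33  2.68] 0.0006
35 15 0.47 0.14 [0.2  0.06 2.28 0.18 0.19 1.35] 0.0
35 30 0.47 0.14 [-0.01  0.07  2.27  0.87  0.39  0.28] 0.0
30 0 0.47 0.14 [ 0.38  0.08  2.17 -0.46  0.43  2.33] 0.0
30 15 0.47 0.14 [0.21 0.06 2.2  0.08 0.36 1.45] 0.0
30 30 0.47 0.14 [0.04 0.07 2.19 0.54 0.47 0.65] 0.0
50 0 0.48 0.14 [ 0.28  0.04  2.32 -0.92  0.13  2.68] 0.0607
50 15 0.48 0.14 [ 0.15  0.07  2.33  1.54  0.1  -0.06] 0.0484
50 30 0.48 0.14 [-0.16  0.12  2.33  1.44  0.49 -0.39] 0.0407
60 0 0.48 0.14 [ 0.26 -0.01  2.33 -0.95  0.1   2.68] 0.1026
60 15 0.48 0.14 [ 0.18  0.08  2.33  2.45  0.1  -0.94] 0.0897
60 30 0.48 0.14 [-0.29  0.16  2.33  1.51  0.66 -0.58] 0.079
70 0 0.48 0.14 [ 0.25 -0.06  2.33 -0.98  0.1   2.68] 0.1461
70 15 0.48 0.14 [ 0.35  0.09  2.33  3.87  0.2  -2.23] 0.1307
70 30 0.48 0.14 [-0.47  0.3   2.33  1.55  0.92 -0.84] 0.114
60 0 0.52 0.2 [ 0.24 -0.03  2.27 -0.97  0.1   2.68] 0.0752
60 15 0.52 0.2 [ 0.16  0.03  2.33  2.65  0.16 -1.15] 0.0477
60 30 0.52 0.2 [-0.27  0.11  2.33  1.64  0.66 -0.64] 0.0371
60 0 0.6 0.3 [ 0.29 -0.03  2.09 -0.97  0.22  2.68] 0.0347
60 15 0.6 0.3 [ 0.08 -0.    2.22  2.2   0.19 -0.73] 0.0
60 30 0.6 0.3 [-0.21  0.04  2.17  1.55  0.62 -0.39] 0.0
60 0 0.7 0.28 [ 0.23  0.14  1.96 -0.99  0.17  2.68] 0.0349
60 15 0.7 0.28 [ 0.06  0.17  2.08  2.28  0.23 -0.82] 0.0
60 30 0.7 0.28 [-0.16  0.21  2.03  1.61  0.58 -0.44] 0.0
45 0 0.7 0.28 [ 0.26  0.16  1.82 -0.45  0.43  2.17] 0.0
45 15 0.7 0.28 [0.09 0.14 1.84 0.32 0.4  1.15] 0.0
45 30 0.7 0.28 [-0.07  0.17  1.8   0.76  0.61  0.47] 0.0
```

```bash
cat > chk.py <<'E'
from arm import *; from g import tgt
import sys
v=[float(a) for a in sys.argv[1:]]
q0=bot.observe()['joint_positions']
q,e=ik(np.array(v[:3]),tgt(*v[3:]),q0); print('ik',q.round(2),round(e,4))
E
python3 g.py .45 .148 .137 30 15; for p in "0.43 .145 .22 30 15" ".45 .148 .137 30 15" ".51 .148 .14 30 15" ".57 .15 .24 40 15" ".70 .15 .28 40 15"; do python3 chk.py $p;done;python3 g.py .43 .145 .22 30 15
```

```text
t 1.82 now [0.4065 0.0996 0.2857] q [-0.12 -0.39  2.24  0.48  0.6   0.89] F [ 1.   1.7 -0.2] gap 0.0003
turn [0.1, -15.0, -0.1] shift [-0.0665, -0.0357, 0.1437]
ik [ 0.21 -0.14  2.11  0.05  0.65  1.49] 0.0
ik [0.2  0.03 2.24 0.09 0.34 1.44] 0.0
ik [0.17 0.11 2.14 0.13 0.37 1.36] 0.0
ik [0.12 0.01 2.04 0.23 0.4  1.26] 0.0
ik [0.09 0.15 1.76 0.21 0.55 1.26] 0.0
t 1.82 now [0.4065 0.0996 0.2857] q [-0.12 -0.39  2.24  0.48  0.6   0.89] F [ 1.   1.7 -0.2] gap 0.0003
turn [0.1, -15.0, -0.1] shift [-0.0221, -0.0379, 0.0708]
```

>>> arm_command(
  steps=[
    [[0, -5, 0], [-0.007, -0.012, 0.023], 1],
    [[0, -10, 0], [-0.015, -0.025, 0.047], 1],
    [[0, -15, 0], [-0.022, -0.038, 0.07], 1],
    [[0, -15, 0], [-0.044, -0.037, 0.105], 1],
    [[0, -15, 0], [-0.066, -0.036, 0.143], 1],
  ],
)

```text
clock: 2.23
tcp_pos: [0.4526, 0.1512, 0.1512]
tcp_rot: [-0.034, 0.956, 0.127, 0.261]
ft_force: [1.1, -0.2, -0.8]
finger_gap: -0.0
```

```bash
python3 g.py .505 .15 .137 30 15; python3 -c "
from h import *
im,c=cap('side','side1'); cv2.imwrite('pics/s2.png',cv2.resize(im[200:420,100:400],None,fx=2.5,fy=2.5)[:,:,::-1])"
```

```text
t 2.23 now [0.4526 0.1512 0.1512] q [0.21 0.01 2.22 0.07 0.39 1.47] F [ 1.1 -0.2 -0.8] gap -0.0
turn [0.0, -0.5, 0.1] shift [0.0361, 0.0148, 0.0378]
```

View pics/s2.png

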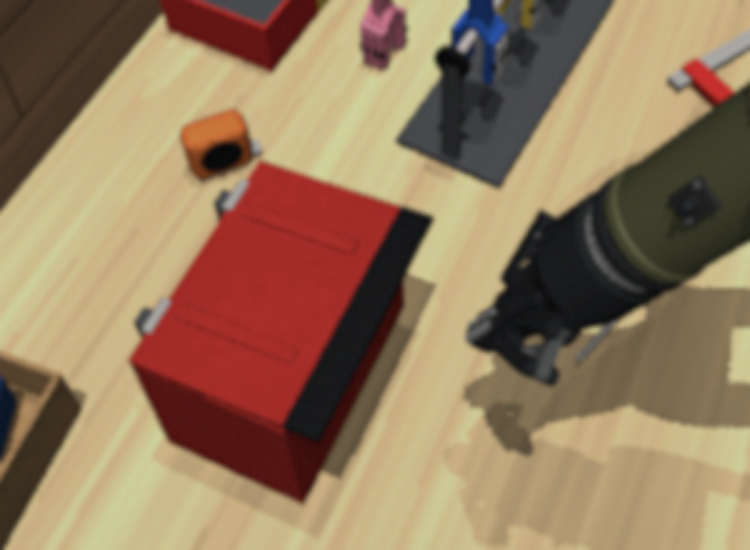

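>>> arm_command(
  steps=[
    [[0, 0, 0], [-0.009, 0, 0.016], 1],
    [[0, 0, 0], [0.004, 0.004, 0.023], 1],
    [[0, 0, 0], [0.013, 0.007, 0.028], 1],
    [[0, 0, 0], [0.021, 0.009, 0.033], 1],
    [[0, 0, 0], [0.029, 0.012, 0.037], 1],
  ],
)

```text
clock: 2.7
tcp_pos: [0.493, 0.1486, 0.1218]
tcp_rot: [-0.033, 0.959, 0.127, 0.251]
ft_force: [0.1, 0.0, -0.9]
finger_gap: 0.0001
```

```bash
cat > lid.py <<'E'
from g import *
th=float(sys.argv[1]);p=float(sys.argv[2]);s=.024
t=np.array([.668-.16*np.cos(th),.15,.15+.16*np.sin(th)]);P=np.radians(p)
zd=np.array([np.sin(P),0,-np.cos(P)]);xd=np.array([np.cos(P),0,np.sin(P)])
if np.degrees(th)<90-p: T=t+s*zd-.011*xd
else: T=np.array([.668-(.16-s)*np.cos(th),.15,.15+(.16-s)*np.sin(th)])-.011*xd
print(T.round(4)); rel(T,tgt(p,15))
E
for a in .07 .2 .35; do python3 lid.py $a 30;done
```

```text
[0.5109 0.15   0.1349]
t 2.7 now [0.493  0.1486 0.1218] q [0.18 0.12 2.18 0.13 0.33 1.38] F [ 0.1  0.  -0.9] gap 0.0001
turn [0.0, 0.7, 0.0] shift [0.0218, 0.0032, -0.0028]
[0.5137 0.15   0.1555]
t 2.7 now [0.493  0.1486 0.1218] q [0.18 0.12 2.18 0.13 0.33 1.38] F [ 0.1  0.  -0.9] gap 0.0001
turn [0.0, 0.7, 0.0] shift [0.0342, 0.004, -0.0194]
[0.5202 0.15   0.1786]
t 2.7 now [0.493  0.1486 0.1218] q [0.18 0.12 2.18 0.13 0.33 1.38] F [ 0.1  0.  -0.9] gap 0.0001
turn [0.0, 0.7, 0.0] shift [0.051, 0.0057, -0.0365]
```

>>> arm_command(
  steps=[
    [[0, 0.7, 0], [0.008, 0.002, -0.001], 1],
    [[0, 0.7, 0], [0.015, 0.003, -0.002], 1],
    [[0, 0.7, 0], [0.022, 0.003, -0.003], 1],
    [[0, 0.7, 0], [0.025, 0.003, -0.008], 1],
    [[0, 0.7, 0], [0.029, 0.004, -0.013], 1],
  ],
)

```text
clock: 3.12
tcp_pos: [0.5122, 0.1497, 0.1483]
tcp_rot: [-0.034, 0.958, 0.126, 0.257]
ft_force: [0.9, -0.1, -0.1]
finger_gap: 0.0003
```

```bash
for a in .35; do python3 lid.py $a 30;done; python3 -c "
from h import *
im,c=cap('side','side2'); cv2.imwrite('pics/s3.png',cv2.resize(im[200:420,100:400],None,fx=2.5,fy=2.5)[:,:,::-1])"
```

```text
[0.5202 0.15   0.1786]
t 3.12 now [0.5122 0.1497 0.1483] q [0.17 0.1  2.12 0.12 0.4  1.38] F [ 0.9 -0.1 -0.1] gap 0.0003
turn [0.0, -0.0, 0.0] shift [0.0219, 0.0018, -0.0223]
```

View pics/s3.png

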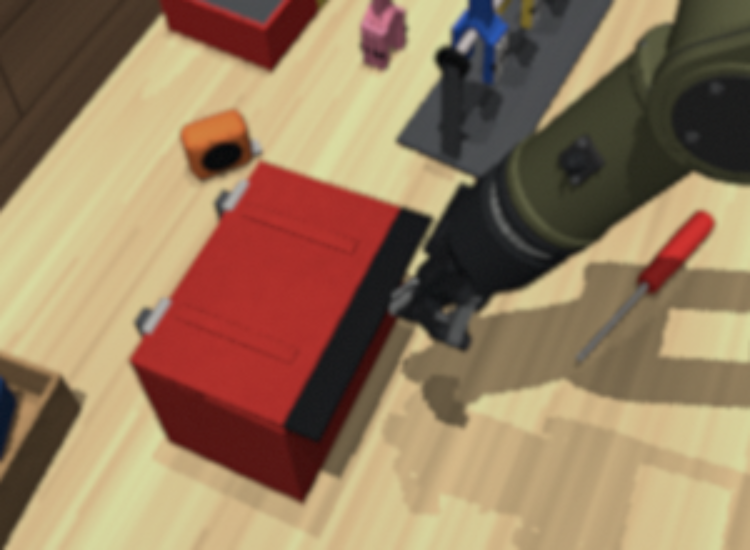

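>>> arm_command(
  steps=[
    [[0, 0, 0], [0.0, 0.0, 0.008], 1],
    [[0, 0, 0], [0.007, 0.001, 0.01], 1],
    [[0, 0, 0], [0.01, 0.001, 0.005], 1],
    [[0, 0, 0], [0.014, 0.001, -0.002], 1],
    [[0, 0, 0], [0.017, 0.002, -0.007], 1],
  ],
)

```text
clock: 3.58
tcp_pos: [0.5248, 0.1509, 0.1646]
tcp_rot: [-0.034, 0.957, 0.127, 0.258]
ft_force: [-0.5, -0.4, -0.5]
finger_gap: 0.0002
```

```bash
for a in .35; do python3 lid.py $a 30;done; python3 -c "
from h import *
im,c=cap('side','side3'); cv2.imwrite('pics/s4.png',cv2.resize(im[250:380,180:330],None,fx=4,fy=4)[:,:,::-1])"
```

```text
[0.5202 0.15   0.1786]
t 3.58 now [0.5248 0.1509 0.1646] q [0.17 0.09 2.08 0.11 0.46 1.39] F [-0.5 -0.4 -0.5] gap 0.0002
turn [0.0, -0.2, 0.1] shift [0.0029, -0.0003, -0.0144]
```

View pics/s4.png

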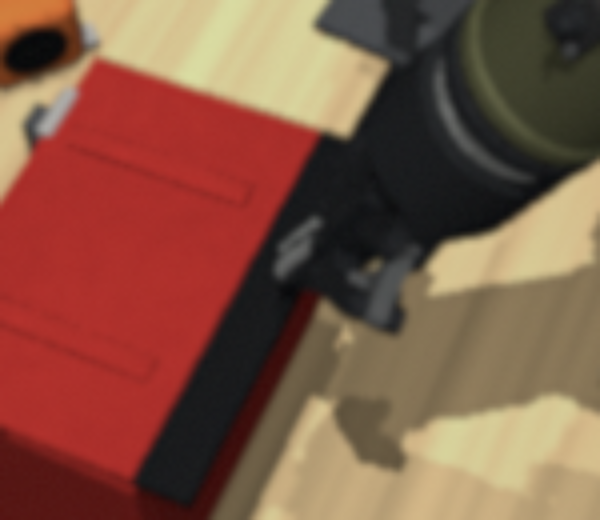

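```bash
python3 - <<'E'
from h import *
_,c=load('side3'); 
for p in [(.5248,.1509,.1646),(.508,.254,.161),(.508,.054,.161),(.508,.254,.167),(.538,.154,.15)]: print(p,proj(c,p),(proj(c,p)-[180,250])*4)
im,ct=cap('top','top3'); cv2.imwrite('pics/t3.png',cv2.resize(im[160:270,70:210],None,fx=5,fy=5,interpolation=cv2.INTER_CUBIC)[:,:,::-1])
for p in [(.5248,.1509,.1646),(.508,.254,.161),(.508,.054,.161)]: print(p,(proj(ct,p)-[70,160])*5)
E
```

```text
(0.5248, 0.1509, 0.1646) [245.04786249 323.685643  ] [260.19144997 294.74257201]
(0.508, 0.254, 0.161) [228.03572006 376.62487842] [192.14288025 506.49951367]
(0.508, 0.054, 0.161) [273.93892995 287.62510514] [375.75571981 150.50042058]
(0.508, 0.254, 0.167) [227.75057668 375.28420322] [191.00230673 501.1368129 ]
(0.538, 0.154, 0.15) [238.46551568 326.23659475] [233.86206272 304.94637899]
(0.5248, 0.1509, 0.1646) [343.86551134 400.69278179]
(0.508, 0.254, 0.161) [106.25714493 441.36249305]
(0.508, 0.054, 0.161) [574.00282906 441.89343905]
```

View pics/t3.png

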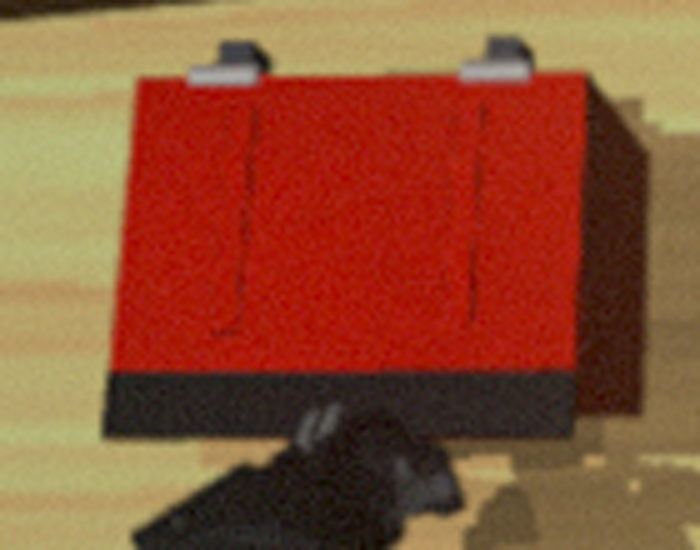

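```bash
python3 - <<'E'
from h import *
a,_=load('top3'); b,_=load('side3')
A=cv2.resize(a[215:270,100:190],None,fx=6,fy=6,interpolation=cv2.INTER_CUBIC);B=cv2.resize(b[270:350,210:300],None,fx=6,fy=6,interpolation=cv2.INTER_CUBIC)
A=np.clip(A.astype(float)*3,0,255);B=np.clip(B.astype(float)*3,0,255)
cv2.imwrite('pics/e.png',np.vstack([A,B[:,:540]])[:,:,::-1][:600+210])
cv2.imwrite('pics/eA.png',A[:,:,::-1]);cv2.imwrite('pics/eB.png',B[:,:,::-1])
E
```

```text
[ WARN:0@0.125] global loadsave.cpp:1063 imwrite_ Unsupported depth image for selected encoder is fallbacked to CV_8U.
```

View pics/eA.png

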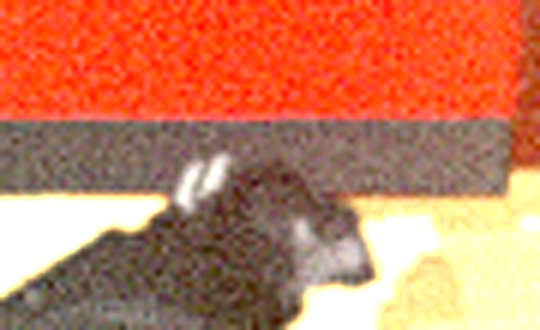

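View pics/eB.png

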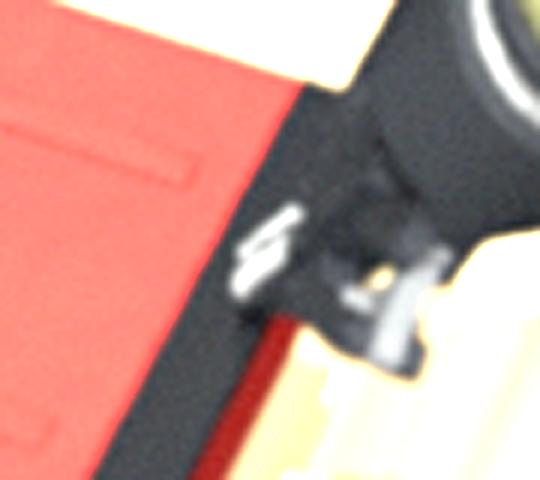

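```bash
python3 - <<'E'
from h import *
_,ct=load('top3');_,cs=load('side3')
print(tri([ray(ct,100+222/6,215+157/6),ray(cs,210+240/6,270+295/6)]))
print(tri([ray(ct,100+185/6,215+205/6),ray(cs,210+297/6,270+208/6)]))
# lid now: strip corners
print('lipR',tri([ray(ct,100+508/6,215+192/6),ray(cs,210+342/6,270+92/6)]))
s=bot.observe();R0=R.from_quat(s['tcp_rot'],scalar_first=True);x,y,z=R0.as_matrix().T
for k in (0,.02,.04,.06):
  for o in(0,.011):
    p=s['tcp_pos']-k*z+o*x; print(k,o,p.round(3),((proj(ct,p)-[100,215])*6).round(0),((proj(cs,p)-[210,270])*6).round(0))
E
```

```text
(array([0.51769988, 0.14801261, 0.18363434]), [0.0025027892954444324, 0.0025027892954443756])
(array([0.49721901, 0.14249734, 0.23911192]), [0.00031155537947433225, 0.0003115553794742179])
lipR (array([0.51638533, 0.05523614, 0.16315169]), [0.005847233122604227, 0.0058472331226043])
0 0 [0.526 0.151 0.166] [232. 148.] [207. 319.]
0 0.011 [0.535 0.153 0.171] [221. 119.] [176. 306.]
0.02 0 [0.516 0.148 0.183] [223. 170.] [237. 296.]
0.02 0.011 [0.525 0.151 0.189] [212. 141.] [206. 283.]
0.04 0 [0.506 0.146 0.2  ] [214. 192.] [268. 273.]
0.04 0.011 [0.515 0.148 0.206] [203. 163.] [236. 259.]
0.06 0 [0.496 0.143 0.218] [204. 216.] [299. 248.]
0.06 0.011 [0.506 0.146 0.223] [193. 186.] [267. 234.]
```

```bash
python3 - <<'E'
from h import *
im,c=cap('wrist','w3'); cv2.imwrite('pics/w3b.png',np.clip(im.astype(float)*2,0,255).astype(np.uint8)[:,:,::-1])
print(bot.observe()['ft_force'],bot.observe()['tcp_pos'])
E
```

```text
[-0.20807784 -0.33990346  0.18437356] [0.52516373 0.15081128 0.16507673]
```

View pics/w3b.png

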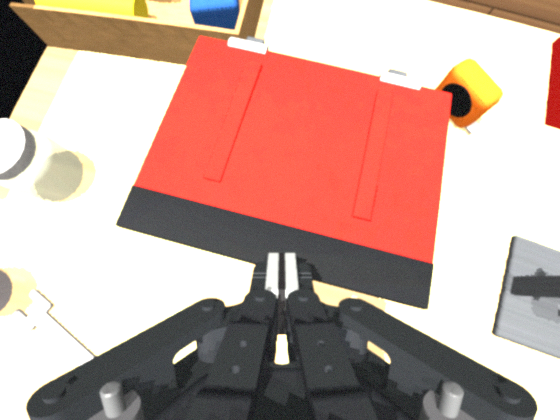

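```bash
python3 - <<'E'
from h import *
_,c=load('w3');s=bot.observe();R0=R.from_quat(s['tcp_rot'],scalar_first=True);x,y,z=R0.as_matrix().T
for k in (0,.01,.02,.03,.04):
  for o in(-.011,0,.011): print(k,o,proj(c,s['tcp_pos']-k*z+o*x).round(0))
for p in [(.508,.254,.161),(.508,.054,.161),(.512,.254,.155),(.512,.054,.155),(.668,.154,.156)]:print(p,proj(c,p).round(0))
b=[(122,222),(427,291)]; 
for u in b: print([onz(c,*u,zz).round(4) for zz in (.15,.156,.162,.168)])
for u in [(202,38),(450,92)]: print([onz(c,*u,zz).round(4) for zz in (.15,.156)])
E
```

```text
0 -0.011 [280. 258.]
0 0 [280. 242.]
0 0.011 [280. 226.]
0.01 -0.011 [280. 266.]
0.01 0 [280. 249.]
0.01 0.011 [280. 232.]
0.02 -0.011 [280. 274.]
0.02 0 [280. 256.]
0.02 0.011 [280. 238.]
0.03 -0.011 [280. 283.]
0.03 0 [280. 265.]
0.03 0.011 [280. 246.]
0.04 -0.011 [280. 293.]
0.04 0 [280. 274.]
0.04 0.011 [280. 254.]
(0.508, 0.254, 0.161) [121. 227.]
(0.508, 0.054, 0.161) [424. 310.]
(0.512, 0.254, 0.155) [128. 223.]
(0.512, 0.054, 0.155) [421. 303.]
(0.668, 0.154, 0.156) [325.  63.]
[array([0.5118, 0.261 , 0.15  ]), array([0.5115, 0.2576, 0.156 ]), array([0.5112, 0.2541, 0.162 ]), array([0.511 , 0.2507, 0.168 ])]
[array([0.5208, 0.049 , 0.15  ]), array([0.5203, 0.0517, 0.156 ]), array([0.5197, 0.0545, 0.162 ]), array([0.5192, 0.0573, 0.168 ])]
[array([0.6705, 0.2558, 0.15  ]), array([0.6656, 0.2525, 0.156 ])]
[array([0.674, 0.054, 0.15 ]), array([0.669 , 0.0567, 0.156 ])]
```

>>> arm_command(
  steps=[
    [[0, 0, 0], [0.003, 0.0, -0.005], 1],
    [[0, 0, 0], [0.005, 0.0, -0.009], 1],
    [[0, 0, 0], [0.008, 0.0, -0.013], 1],
    [[0, 0, 0], [0.01, 0.0, -0.017], 1],
    [[0, 0, 0], [0.01, 0.0, -0.017], 1],
  ],
)

```text
clock: 4.15
tcp_pos: [0.5261, 0.151, 0.1863]
tcp_rot: [-0.034, 0.957, 0.126, 0.26]
ft_force: [0.0, 0.7, 0.1]
finger_gap: 0.0003
```

```bash
python3 - <<'E'
from h import *
print(bot.observe()['ft_force'])
im,c=cap('wrist','w4'); cv2.imwrite('pics/w4b.png',np.clip(im.astype(float)*2,0,255).astype(np.uint8)[:,:,::-1])
im,c=cap('side','side4'); cv2.imwrite('pics/s5.png',np.clip(cv2.resize(im[250:380,150:330],None,fx=4,fy=4).astype(float)*2,0,255).astype(np.uint8)[:,:,::-1])
E
```

```text
[0.03652286 0.65124747 0.0794979 ]
```

View pics/w4b.png

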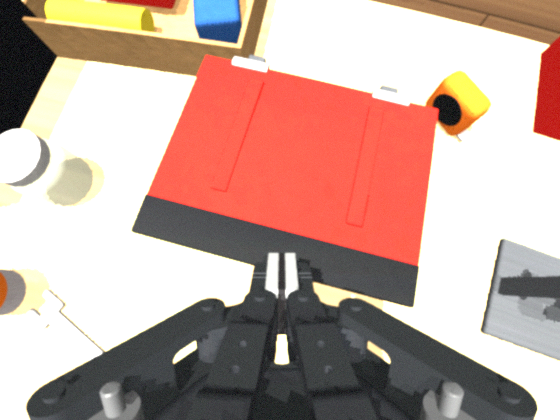

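View pics/s5.png

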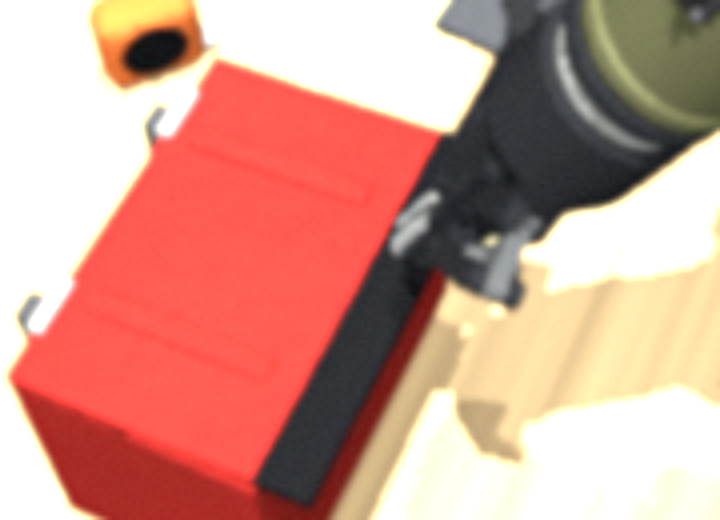

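```bash
python3 - <<'E'
from h import *
o=[]
for f in('w3','w4','wrist0'):
    a,_=load(f); o.append(np.clip(cv2.resize(a[190:310,215:345],None,fx=2,fy=2,interpolation=cv2.INTER_CUBIC).astype(float)*4,0,255))
cv2.imwrite('pics/ww.png',np.hstack(o).astype(np.uint8)[:,:,::-1])
E
```

```text
(no output)
```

View pics/ww.png

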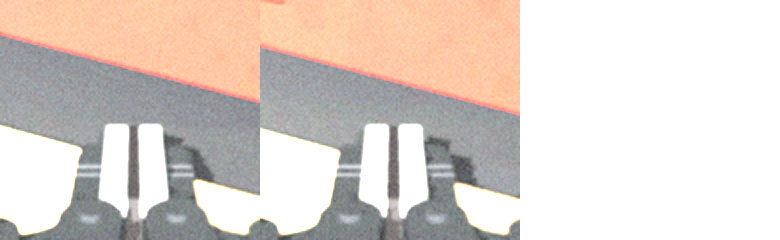

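```bash
python3 - <<'E'
from h import *
_,ct=load('top3');_,cs=load('side3');_,cw=load('w3')
a=ray(ct,100+212/6,215+157/6);b=ray(cs,210+240/6,270+290/6);w=ray(cw,281.5,252)
print('cam',w[0])
for k in([a,b],[a,w],[b,w],[a,b,w]): print(tri(k))
E
```

```text
cam [0.50289227 0.14430241 0.35545189]
(array([0.51680203, 0.14949313, 0.18988105]), [0.0025926671603953002, 0.0025926671603953427])
(array([0.51745705, 0.14753949, 0.19824761]), [0.0008318732729942294, 0.0008318732729942156])
(array([0.51658032, 0.14749177, 0.18544924]), [0.0012421286650811667, 0.0012421286650809583])
(array([0.51706085, 0.14886996, 0.18950011]), [0.0026296031918484754, 0.00269326229348579, 0.001081436471085692])
```

```bash
python3 - <<'E'
from h import *
a,c=load('wrist0'); cv2.imwrite('pics/w0z.png',cv2.resize(a[200:400,100:460],None,fx=2,fy=2,interpolation=cv2.INTER_CUBIC)[:,:,::-1])
p0=np.array([.14143709,-.5567413,.19847701]);R0=R.from_quat([-8.01e-4,.99227,.124075,-6.3e-5],scalar_first=True);x,y,z=R0.as_matrix().T
for k in(0,.013,.019,.032):
  for o in(-.011,0,.011): print(k,o,[((proj(c,p0-k*z+o*x+sy*.0428*y)-[100,200])*2).round(0).tolist() for sy in(-1,1)])
E
```

```text
0 -0.011 [[226.0, 114.0], [495.0, 114.0]]
0 0 [[223.0, 82.0], [498.0, 83.0]]
0 0.011 [[221.0, 49.0], [500.0, 49.0]]
0.013 -0.011 [[217.0, 134.0], [504.0, 134.0]]
0.013 0 [[214.0, 100.0], [507.0, 100.0]]
0.013 0.011 [[211.0, 65.0], [510.0, 65.0]]
0.019 -0.011 [[212.0, 144.0], [509.0, 144.0]]
0.019 0 [[209.0, 109.0], [512.0, 109.0]]
0.019 0.011 [[206.0, 73.0], [515.0, 73.0]]
0.032 -0.011 [[200.0, 167.0], [520.0, 168.0]]
0.032 0 [[197.0, 131.0], [523.0, 131.0]]
0.032 0.011 [[193.0, 92.0], [527.0, 92.0]]
```

View pics/w0z.png

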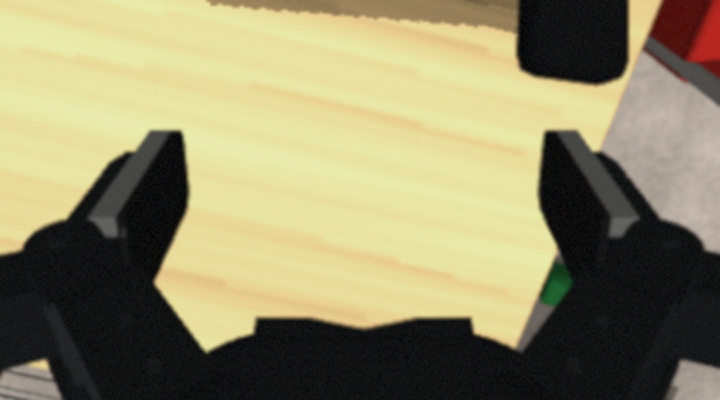

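```bash
python3 - <<'E'
from h import *
a,c=load('side1'); 
p0=np.array([.4526,.1512,.1512]);R0=R.from_quat([-.034,.956,.127,.261],scalar_first=True);x,y,z=R0.as_matrix().T
b=np.clip(cv2.resize(a[300:370,260:340],None,fx=8,fy=8,interpolation=cv2.INTER_CUBIC).astype(float)*2,0,255)
for k,col in((0,(255,0,0)),(.01,(0,255,0)),(.02,(0,0,255)),(.03,(255,0,255)),(.05,(0,255,255))):
  for o in(-.011,.011):
    u=(proj(c,p0-k*z+o*x)-[260,300])*8; cv2.circle(b,tuple(int(t) for t in u),5,col,-1)
cv2.imwrite('pics/s1z.png',b.astype(np.uint8)[:,:,::-1])
E
```

```text
(no output)
```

View pics/s1z.png

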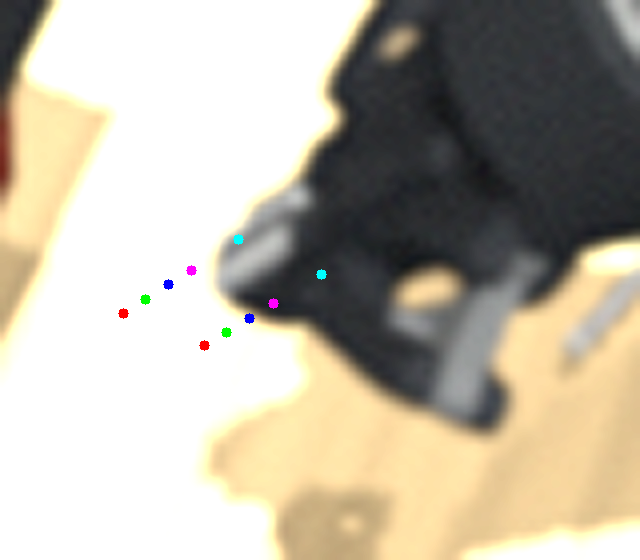

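```bash
cat > lid.py <<'E'
from g import *
th=float(sys.argv[1]);p=float(sys.argv[2]);s=float(sys.argv[3]) if len(sys.argv)>3 else .022; TO=.023;H=.669
t=np.array([H-.16*np.cos(th),.15,.15+.16*np.sin(th)]);P=np.radians(p)
zd=np.array([np.sin(P),0,-np.cos(P)]);xd=np.array([np.cos(P),0,np.sin(P)])
if np.degrees(th)<90-p: T=t+s*zd-.011*xd
else: T=np.array([H-(.16-s)*np.cos(th),.15,.15+(.16-s)*np.sin(th)])-.011*xd
T=T+TO*zd
print(T.round(4)); rel(T,tgt(p,15))
from arm import ik
q,e=ik(T,tgt(p,15),bot.observe()['joint_positions']);print(q.round(2),round(e,4))
E
python3 lid.py .05 30; python3 lid.py .05 26; python3 g.py .46 .148 .18 30 15;python3 g.py .47 .148 .105 30 15
```

```text
[0.5222 0.15   0.1135]
t 4.25 now [0.5254 0.1509 0.1852] q [0.17 0.06 2.04 0.09 0.52 1.41] F [ 0.1 -0.6  0.9] gap -0.0
turn [0.0, -0.3, 0.1] shift [-0.039, -0.0001, 0.0602]
[0.17 0.18 2.16 0.17 0.29 1.32] 0.0
[0.519  0.15   0.1127]
t 4.25 now [0.5254 0.1509 0.1852] q [0.17 0.06 2.04 0.09 0.52 1.41] F [ 0.1 -0.6  0.9] gap -0.0
turn [0.0, -4.3, 0.1] shift [-0.0421, -0.0009, 0.0594]
[0.17 0.18 2.1  0.1  0.41 1.4 ] 0.0
t 4.25 now [0.5254 0.1509 0.1852] q [0.17 0.06 2.04 0.09 0.52 1.41] F [ 0.1 -0.6  0.9] gap -0.0
turn [0.0, -0.3, 0.1] shift [-0.0578, -0.0142, -0.0277]
t 4.25 now [0.5254 0.1509 0.1852] q [0.17 0.06 2.04 0.09 0.52 1.41] F [ 0.1 -0.6  0.9] gap -0.0
turn [0.0, -0.3, 0.1] shift [-0.0873, -0.0117, 0.0419]
```

>>> arm_command(
  steps=[
    [[0, 0, 0], [-0.029, -0.007, -0.014], 1],
    [[0, 0, 0], [-0.058, -0.014, -0.028], 1],
    [[0, 0, 0], [-0.068, -0.014, -0.005], 1],
    [[0, 0, 0], [-0.077, -0.013, 0.02], 1],
    [[0, 0, 0], [-0.087, -0.012, 0.042], 1],
  ],
)

```text
clock: 4.67
tcp_pos: [0.4705, 0.1485, 0.1056]
tcp_rot: [-0.034, 0.956, 0.127, 0.261]
ft_force: [0.5, 0.1, -0.2]
finger_gap: 0.0005
```

```bash
python3 g.py .48 .148 .1 30 15; python3 lid.py .0 30 
```

```text
t 4.67 now [0.4705 0.1485 0.1056] q [0.19 0.13 2.27 0.16 0.22 1.35] F [ 0.5  0.1 -0.2] gap 0.0005
turn [0.1, -0.5, 0.1] shift [0.0049, 0.0029, 0.0095]
[0.522  0.15   0.1055]
t 4.67 now [0.4705 0.1485 0.1056] q [0.19 0.13 2.27 0.16 0.22 1.35] F [ 0.5  0.1 -0.2] gap 0.0005
turn [0.1, -0.5, 0.1] shift [0.0431, 0.0119, 0.0256]
[0.17 0.19 2.17 0.19 0.26 1.31] 0.0
```

>>> arm_command(
  steps=[
    [[0, -0.5, 0], [0.008, 0.003, 0.008], 1],
    [[0, -0.5, 0], [0.017, 0.006, 0.013], 1],
    [[0, -0.5, 0], [0.026, 0.009, 0.018], 1],
    [[0, -0.5, 0], [0.035, 0.011, 0.023], 1],
    [[0, -0.5, 0], [0.041, 0.012, 0.026], 1],
  ],
)

```text
clock: 5.08
tcp_pos: [0.5245, 0.1497, 0.1063]
tcp_rot: [-0.033, 0.957, 0.126, 0.259]
ft_force: [-0.1, -0.2, -0.2]
finger_gap: 0.0002
```

```bash
python3 lid.py .1 30;python3 lid.py .2 30; python3 - <<'E'
from h import *
im,c=cap('wrist','w5'); cv2.imwrite('pics/w5b.png',np.clip(im.astype(float)*2,0,255).astype(np.uint8)[:,:,::-1])
E
```

```text
[0.5228 0.15   0.1215]
t 5.08 now [0.5245 0.1497 0.1063] q [0.17 0.19 2.17 0.18 0.26 1.31] F [-0.1 -0.2 -0.2] gap 0.0002
turn [0.1, -0.3, 0.1] shift [0.0063, -0.0007, -0.014]
[0.17 0.16 2.15 0.16 0.32 1.34] 0.0
[0.5252 0.15   0.1373]
t 5.08 now [0.5245 0.1497 0.1063] q [0.17 0.19 2.17 0.18 0.26 1.31] F [-0.1 -0.2 -0.2] gap 0.0002
turn [0.1, -0.3, 0.1] shift [0.0162, -0.0, -0.0264]
[0.16 0.14 2.12 0.13 0.37 1.36] 0.0
```

View pics/w5b.png

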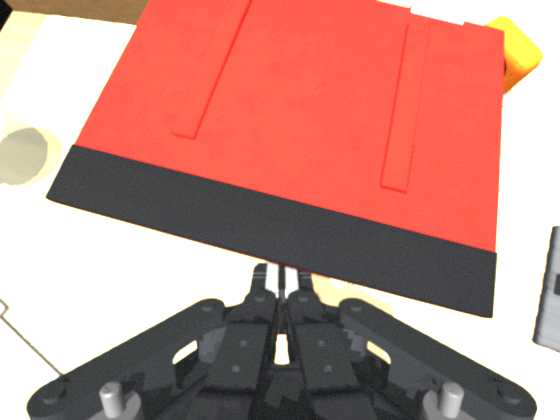

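The fingertips are now cut off by the lip edge at (282,264), so they are under it. The real finger ends sit about 22 mm short of the reported TCP. Lifting now.

>>> arm_command(
  steps=[
    [[0, 0, 0], [0.003, 0, -0.006], 1],
    [[0, 0, 0], [0.006, 0, -0.012], 1],
    [[0, 0, 0], [0.01, 0, -0.017], 1],
    [[0, 0, 0], [0.013, 0, -0.022], 1],
    [[0, 0, 0], [0.016, 0, -0.026], 1],
  ],
)

```text
clock: 5.55
tcp_pos: [0.5244, 0.1499, 0.1372]
tcp_rot: [-0.033, 0.957, 0.127, 0.259]
ft_force: [-2.6, -0.1, -3.8]
finger_gap: -0.0001
```

```bash
python3 lid.py .25 30;python3 lid.py .4 30; python3 - <<'E'
from h import *
im,c=cap('wrist','w6'); cv2.imwrite('pics/w6b.png',np.clip(im.astype(float)*2,0,255).astype(np.uint8)[:,:,::-1])
E
```

```text
[0.5269 0.15   0.1451]
t 5.55 now [0.5244 0.1499 0.1372] q [0.17 0.13 2.12 0.13 0.37 1.37] F [-2.6 -0.1 -3.8] gap -0.0001
turn [0.1, -0.3, 0.1] shift [0.0061, 0.0006, -0.0056]
[0.16 0.12 2.1  0.13 0.4  1.37] 0.0
[0.5346 0.15   0.1678]
t 5.55 now [0.5244 0.1499 0.1372] q [0.17 0.13 2.12 0.13 0.37 1.37] F [-2.6 -0.1 -3.8] gap -0.0001
turn [0.1, -0.3, 0.1] shift [0.0239, 0.0027, -0.0215]
[0.16 0.1  2.05 0.11 0.47 1.38] 0.0
```

View pics/w6b.png

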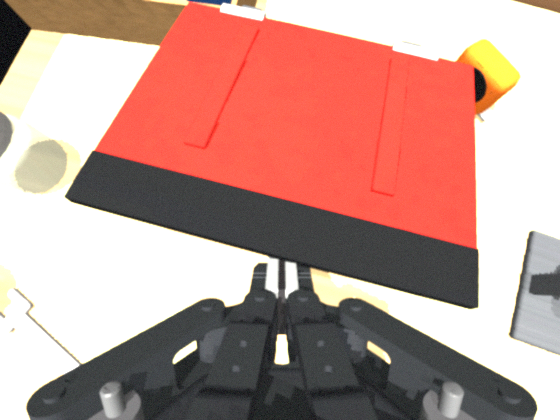

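>>> arm_command(
  steps=[
    [[0, 0, 0], [0.005, 0, -0.004], 1],
    [[0, 0, 0], [0.01, 0.001, -0.009], 1],
    [[0, 0, 0], [0.015, 0.002, -0.013], 1],
    [[0, 0, 0], [0.02, 0.002, -0.017], 1],
    [[0, 0, 0], [0.024, 0.003, -0.021], 1],
  ],
)

```text
clock: 6.02
tcp_pos: [0.5338, 0.1499, 0.1681]
tcp_rot: [-0.033, 0.957, 0.127, 0.258]
ft_force: [-5.5, 1.3, -3.3]
finger_gap: -0.0
```

```bash
python3 lid.py .6 32; python3 - <<'E'
from h import *
im,c=cap('side','s7'); cv2.imwrite('pics/s7b.png',np.clip(cv2.resize(im[210:400,150:350],None,fx=3,fy=3).astype(float)*1.5,0,255).astype(np.uint8)[:,:,::-1])
E
```

```text
[0.5515 0.15   0.1964]
t 6.02 now [0.5338 0.1499 0.1681] q [0.16 0.09 2.06 0.11 0.47 1.39] F [-5.5  1.3 -3.3] gap -0.0
turn [0.1, 1.8, 0.1] shift [0.0289, 0.0045, -0.0159]
[0.15 0.07 2.01 0.12 0.51 1.37] 0.0
```

View pics/s7b.png

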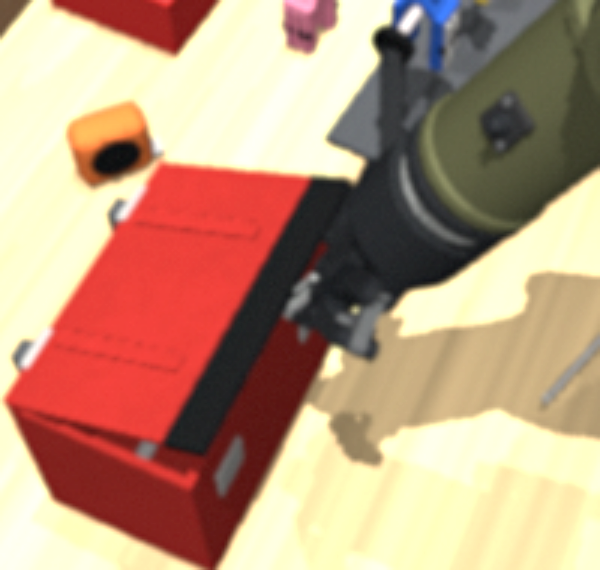

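>>> arm_command(
  steps=[
    [[0, 0.4, 0], [0.006, 0.001, -0.003], 1],
    [[0, 0.8, 0], [0.012, 0.002, -0.006], 1],
    [[0, 1.2, 0], [0.018, 0.003, -0.01], 1],
    [[0, 1.6, 0], [0.024, 0.004, -0.013], 1],
    [[0, 2, 0], [0.029, 0.0045, -0.016], 1],
  ],
)

```text
clock: 6.48
tcp_pos: [0.5523, 0.1505, 0.1988]
tcp_rot: [-0.036, 0.952, 0.126, 0.276]
ft_force: [-3.9, 0.4, -2.9]
finger_gap: -0.0002
```

```bash
python3 lid.py .8 36
```

```text
[0.5751 0.15   0.2219]
t 6.48 now [0.5523 0.1505 0.1988] q [0.15 0.07 2.01 0.12 0.51 1.37] F [-3.9  0.4 -2.9] gap -0.0002
turn [0.0, 3.7, 0.1] shift [0.0308, 0.0065, -0.0078]
[0.13 0.06 2.   0.17 0.47 1.31] 0.0
```

>>> arm_command(
  steps=[
    [[0, 0.7, 0], [0.006, 0.001, -0.002], 1],
    [[0, 1.5, 0], [0.012, 0.003, -0.003], 1],
    [[0, 2.2, 0], [0.018, 0.004, -0.005], 1],
    [[0, 3, 0], [0.024, 0.005, -0.006], 1],
    [[0, 3.7, 0], [0.031, 0.0065, -0.008], 1],
  ],
)

```text
clock: 6.9
tcp_pos: [0.5753, 0.1503, 0.2225]
tcp_rot: [-0.04, 0.943, 0.125, 0.307]
ft_force: [-2.7, 1.6, -3.9]
finger_gap: -0.0001
```

```bash
python3 lid.py 1.0 38;  python3 lid.py 1.2 40
```

```text
[0.5999 0.15   0.2412]
t 6.9 now [0.5753 0.1503 0.2225] q [0.13 0.05 2.   0.17 0.47 1.31] F [-2.7  1.6 -3.9] gap -0.0001
turn [-0.0, 1.9, 0.1] shift [0.0302, 0.0067, -0.0011]
[0.12 0.06 1.96 0.19 0.47 1.28] 0.0
[0.6254 0.15   0.2539]
t 6.9 now [0.5753 0.1503 0.2225] q [0.13 0.05 2.   0.17 0.47 1.31] F [-2.7  1.6 -3.9] gap -0.0001
turn [-0.0, 3.9, 0.1] shift [0.0575, 0.0133, 0.0031]
[0.11 0.08 1.93 0.23 0.45 1.25] 0.0
```

>>> arm_command(
  steps="[[[0, 0.4, 0], [0.006, 0.001, 0], [1][0]], [[0, 0.8, 0], [0.012, 0.003, 0], 1], [[0, 1.2, 0], [0.018, 0.004, -0.001], 1], [[0, 1.6, 0], [0.024, 0.005, -0.001], 1], [[0, 2, 0], [0.03, 0.0065, -0.001], 1]]",
)

```text
arm_command: Invalid argument: steps='[[[0, 0.4, 0], [0.006, 0.001, 0], [1][0]], [[0, 0.8, 0], [0.012, 0.003, 0], 1], [[0, 1.2, 0], [0.018, 0.004, -0.001], 1], [[0, 1.6, 0], [0.024, 0.005, -0.001], 1], [[0, 2, 0], [0.03, 0.0065, -0.001],...(205 chars total, truncated) is not valid JSON
```

>>> arm_command(
  steps=[
    [[0, 0.4, 0], [0.006, 0.001, 0], 1],
    [[0, 0.8, 0], [0.012, 0.003, 0], 1],
    [[0, 1.2, 0], [0.018, 0.004, -0.001], 1],
    [[0, 1.6, 0], [0.024, 0.005, -0.001], 1],
    [[0, 2, 0], [0.03, 0.0065, -0.001], 1],
  ],
)

```text
clock: 7.32
tcp_pos: [0.6003, 0.1501, 0.2411]
tcp_rot: [-0.042, 0.937, 0.124, 0.324]
ft_force: [-1.6, 1.3, -3.6]
finger_gap: 0.0
```

```bash
python3 lid.py 1.2 40; python3 - <<'E'
from h import *
im,c=cap('side','s8'); cv2.imwrite('pics/s8b.png',np.clip(cv2.resize(im[180:400,130:350],None,fx=2.7,fy=2.7).astype(float)*1.5,0,255).astype(np.uint8)[:,:,::-1])
E
```

```text
[0.6254 0.15   0.2539]
t 7.32 now [0.6003 0.1501 0.2411] q [0.12 0.06 1.96 0.19 0.47 1.28] F [-1.6  1.3 -3.6] gap 0.0
turn [-0.0, 1.9, 0.1] shift [0.0269, 0.0066, 0.0049]
[0.11 0.08 1.93 0.23 0.45 1.25] 0.0
```

View pics/s8b.png

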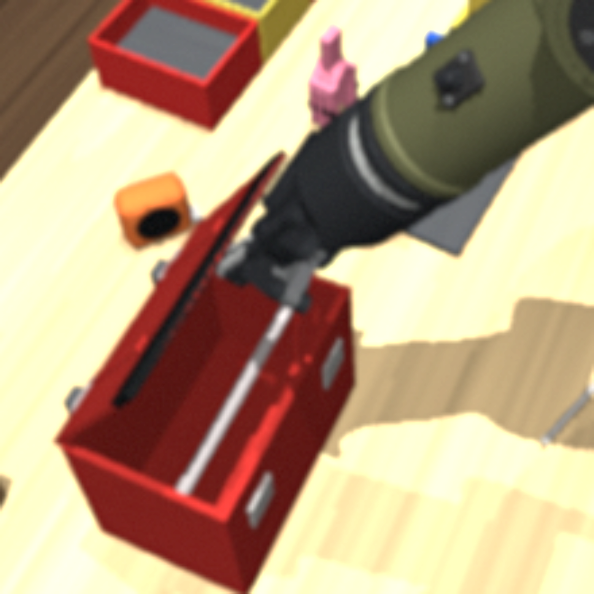

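>>> arm_command(
  steps=[
    [[0, 0.4, 0], [0.005, 0.001, 0.001], 1],
    [[0, 0.8, 0], [0.011, 0.002, 0.002], 1],
    [[0, 1.2, 0], [0.016, 0.004, 0.003], 1],
    [[0, 1.6, 0], [0.022, 0.005, 0.004], 1],
    [[0, 2, 0], [0.027, 0.0065, 0.005], 1],
  ],
)

```text
clock: 7.78
tcp_pos: [0.6272, 0.1502, 0.255]
tcp_rot: [-0.045, 0.931, 0.123, 0.341]
ft_force: [-3.8, 0.8, -3.6]
finger_gap: 0.0004
```

```bash
python3 lid.py 1.4 42
```

```text
[0.6528 0.15   0.2615]
t 7.78 now [0.6272 0.1502 0.255 ] q [0.11 0.08 1.93 0.23 0.45 1.24] F [-3.8  0.8 -3.6] gap 0.0004
turn [0.0, 1.8, 0.1] shift [0.023, 0.0069, 0.011]
[0.1  0.1  1.9  0.27 0.42 1.2 ] 0.0
```

>>> arm_command(
  steps=[
    [[0, 0.4, 0], [0.005, 0.001, 0.002], 1],
    [[0, 0.8, 0], [0.009, 0.003, 0.004], 1],
    [[0, 1.2, 0], [0.014, 0.004, 0.006], 1],
    [[0, 1.5, 0], [0.019, 0.005, 0.009], 1],
    [[0, 1.8, 0], [0.023, 0.007, 0.011], 1],
  ],
)

```text
clock: 8.2
tcp_pos: [0.6542, 0.15, 0.2626]
tcp_rot: [-0.046, 0.925, 0.123, 0.357]
ft_force: [-3.1, 2.1, 0.3]
finger_gap: -0.0001
```

```bash
python3 lid.py 1.6 43
```

```text
[0.6807 0.15   0.2636]
t 8.2 now [0.6542 0.15   0.2626] q [0.1  0.1  1.9  0.27 0.42 1.19] F [-3.1  2.1  0.3] gap -0.0001
turn [0.0, 0.8, 0.1] shift [0.0196, 0.0069, 0.0164]
[0.09 0.14 1.87 0.3  0.41 1.16] 0.0
```

>>> arm_command(
  steps=[
    [[0, 0.2, 0], [0.004, 0.001, 0.003], 1],
    [[0, 0.4, 0], [0.008, 0.003, 0.006], 1],
    [[0, 0.6, 0], [0.012, 0.004, 0.01], 1],
    [[0, 0.8, 0], [0.016, 0.006, 0.013], 1],
    [[0, 0.8, 0], [0.02, 0.007, 0.016], 1],
  ],
)

```text
clock: 8.62
tcp_pos: [0.6816, 0.1498, 0.2646]
tcp_rot: [-0.047, 0.922, 0.122, 0.364]
ft_force: [-3.3, 0.0, 1.0]
finger_gap: 0.0002
```

```bash
python3 lid.py 1.75 43;python3 lid.py 1.83 43
```

```text
[0.7012 0.15   0.2615]
t 8.62 now [0.6816 0.1498 0.2646] q [0.09 0.14 1.87 0.3  0.41 1.17] F [-3.3  0.   1. ] gap 0.0002
turn [0.0, -0.0, 0.1] shift [0.0118, 0.0049, 0.0153]
[0.08 0.17 1.84 0.31 0.41 1.16] 0.0
[0.712  0.15   0.2591]
t 8.62 now [0.6816 0.1498 0.2646] q [0.09 0.14 1.87 0.3  0.41 1.17] F [-3.3  0.   1. ] gap 0.0002
turn [0.0, -0.0, 0.1] shift [0.0178, 0.0077, 0.0241]
[0.08 0.19 1.82 0.31 0.41 1.15] 0.0
```

>>> arm_command(
  steps=[
    [[0, 0, 0], [0.003, 0.001, 0.004], 1],
    [[0, 0, 0], [0.006, 0.002, 0.008], 1],
    [[0, 0, 0], [0.009, 0.004, 0.012], 1],
    [[0, 0, 0], [0.012, 0.005, 0.015], 1],
    [[0, 0, 0], [0.014, 0.006, 0.019], 1],
  ],
)

```text
clock: 9.03
tcp_pos: [0.7065, 0.1499, 0.2607]
tcp_rot: [-0.047, 0.922, 0.122, 0.364]
ft_force: [-2.7, 0.2, 2.0]
finger_gap: -0.0
```

```bash
python3 lid.py 1.83 43
```

```text
[0.712  0.15   0.2591]
t 9.03 now [0.7065 0.1499 0.2607] q [0.08 0.18 1.83 0.31 0.41 1.16] F [-2.7  0.2  2. ] gap -0.0
turn [0.1, -0.1, 0.1] shift [0.0028, 0.0013, 0.0048]
[0.08 0.19 1.82 0.31 0.41 1.15] 0.0
```

Small slow pushes now, until the stop shows up as a force.

>>> arm_command(
  steps=[
    [[0, 0, 0], [0.001, 0.001, 0.002], 1],
    [[0, 0, 0], [0.002, 0.001, 0.004], 1],
    [[0, 0, 0], [0.003, 0.002, 0.005], 1],
    [[0, 0, 0], [0.004, 0.002, 0.007], 1],
    [[0, 0, 0], [0.005, 0.002, 0.008], 1],
  ],
)

```text
clock: 9.45
tcp_pos: [0.7159, 0.1501, 0.258]
tcp_rot: [-0.047, 0.922, 0.122, 0.364]
ft_force: [-1.5, -0.7, 1.3]
finger_gap: 0.0004
```

>>> arm_command(
  steps=[
    [[0, 0, 0], [0.001, 0, 0.001], 1],
    [[0, 0, 0], [0.002, 0, 0.003], 1],
    [[0, 0, 0], [0.003, 0, 0.004], 1],
    [[0, 0, 0], [0.003, 0, 0.005], 1],
    [[0, 0, 0], [0.003, 0, 0.005], 1],
  ],
)

```text
clock: 9.87
tcp_pos: [0.7199, 0.1508, 0.2566]
tcp_rot: [-0.047, 0.922, 0.122, 0.364]
ft_force: [-12.7, -5.9, 8.4]
finger_gap: -0.0006
```

```bash
python3 g.py .65 .15 .29 43 15; python3 g.py .57 .05 .36 20 0
```

```text
t 9.87 now [0.7199 0.1508 0.2566] q [0.08 0.2  1.81 0.3  0.41 1.16] F [-12.7  -5.9   8.4] gap -0.0006
turn [0.1, -0.0, 0.1] shift [-0.0267, -0.0172, -0.0707]
t 9.87 now [0.7199 0.1508 0.2566] q [0.08 0.2  1.81 0.3  0.41 1.16] F [-12.7  -5.9   8.4] gap -0.0006
turn [-7.8, -22.9, 13.0] shift [-0.0545, 0.0588, -0.1921]
```

>>> arm_command(
  steps=[
    [[0, 0, 0], [-0.008, -0.006, -0.02], 1],
    [[0, 0, 0], [-0.018, -0.012, -0.047], 1],
    [[0, 0, 0], [-0.027, -0.017, -0.071], 1],
    [[-2.5, -7, 4], [-0.035, 0.005, -0.105], 1],
    [[-4.5, -13, 8], [-0.043, 0.025, -0.14], 1],
  ],
)

```text
clock: 10.28
tcp_pos: [0.6049, 0.1015, 0.3195]
tcp_rot: [-0.027, 0.959, 0.065, 0.276]
ft_force: [2.4, 1.1, 0.9]
finger_gap: -0.0004
```

```bash
python3 - <<'E'
from h import *
im,c=cap('top','t9'); cv2.imwrite('pics/t9b.png',cv2.resize(im[90:290,60:330],None,fx=2.8,fy=2.8)[:,:,::-1])
im,c=cap('side','s9'); cv2.imwrite('pics/s9b.png',np.clip(cv2.resize(im[180:400,130:350],None,fx=2.7,fy=2.7).astype(float)*1.5,0,255).astype(np.uint8)[:,:,::-1])
E
python3 g.py .45 -.05 .36 0 0
```

```text
t 10.38 now [0.6129 0.1013 0.3306] q [0.06 0.   1.72 0.08 0.84 1.46] F [1.4 0.  1.6] gap -0.0001
turn [-3.1, -33.2, 7.6] shift [-0.1354, 0.1265, -0.1264]
```

View pics/t9b.png

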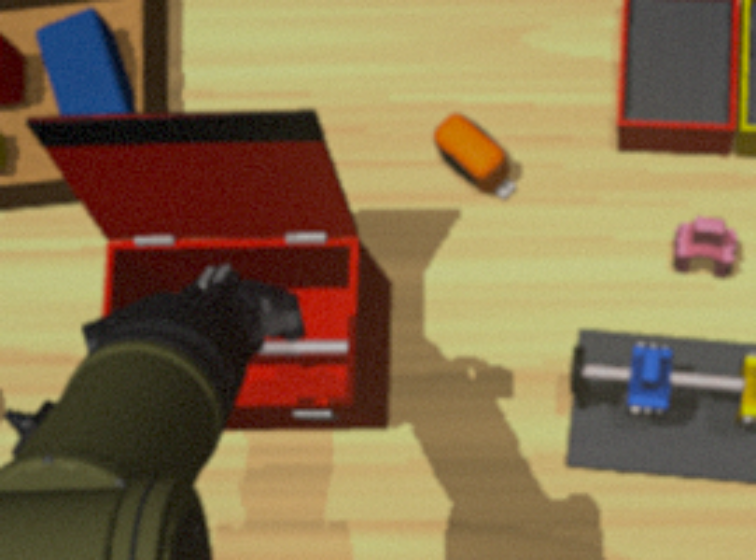

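View pics/s9b.png

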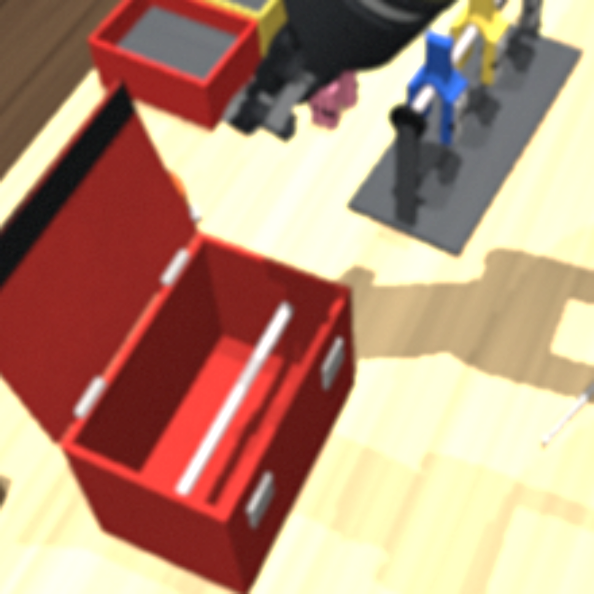

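```bash
python3 - <<'E'
from h import *
_,t=load('t9');_,s=load('s9')
T=lambda u,v:ray(t,u/2.8+60,v/2.8+90)
S=lambda u,v:ray(s,u/2.7+130,v/2.7+180)
print('lip R',tri([T(318,112),S(126,84)]))
print('bkR rim',tri([T(357,238),S(203,236)]))
print('barR',tri([T(348,347),S(287,309)]))
def onzS(u,v,z): o,d=S(u,v);return (o+d*(z-o[2])/d[2]).round(4)
def onzT(u,v,z): o,d=T(u,v);return (o+d*(z-o[2])/d[2]).round(4)
print('bar S',onzS(287,309,.095),onzS(183,489,.095),'T',onzT(348,347,.095),onzT(262,348,.095))
print('rim S',onzS(350,289,.15),onzS(225,521,.15),onzS(203,236,.15),onzS(67,443,.15))
print('rim T',onzT(357,238,.15),onzT(107,241,.15))
E
```

```text
lip R (array([0.71184614, 0.053431  , 0.29858234]), [0.0026911766904979904, 0.0026911766904979336])
bkR rim (array([0.66746786, 0.05644316, 0.14473306]), [0.0016982506954156494, 0.0016982506954155694])
barR (array([0.58965489, 0.06890694, 0.10598382]), [0.0011672744675209719, 0.0011672744675210848])
bar S [0.5922 0.0629 0.095 ] [0.5928 0.2287 0.095 ] T [0.5929 0.0715 0.095 ] [0.5924 0.1414 0.095 ]
rim S [0.538  0.0577 0.15  ] [0.5377 0.255  0.15  ] [0.6632 0.0594 0.15  ] [0.6637 0.251  0.15  ]
rim T [0.6677 0.0558 0.15  ] [0.6677 0.254  0.15  ]
```

```bash
python3 g.py .56 -.08 .34 0 0; python3 chk.py .55 -.252 .15 0 -4.2; python3 chk.py .5925 .1545 .09 0 0
```

```text
t 10.38 now [0.6129 0.1013 0.3306] q [0.06 0.   1.72 0.08 0.84 1.46] F [1.4 0.  1.6] gap -0.0001
turn [-3.1, -33.2, 7.6] shift [-0.0586, 0.1719, -0.0527]
ik [-0.5   0.39  1.51  0.    1.24  1.14] 0.0
ik [0.19 0.45 1.57 0.   1.12 1.76] 0.0
```

>>> arm_command(
  steps=[
    [[-0.6, -6.6, 1.5], [-0.012, 0.035, -0.01], 0.35],
    [[-1.2, -13.2, 3], [-0.024, 0.07, -0.02], 0.35],
    [[-1.8, -20, 4.5], [-0.035, 0.104, -0.03], 0.35],
    [[-2.5, -26.5, 6], [-0.047, 0.138, -0.04], 0.35],
    [[-3.1, -33.2, 7.6], [-0.058, 0.172, -0.053], 0.35],
  ],
)

```text
clock: 10.8
tcp_pos: [0.5608, -0.0812, 0.3413]
tcp_rot: [-0.0, 1.0, 0.0, -0.001]
ft_force: [1.0, -0.1, -0.5]
finger_gap: 0.0556
```

```bash
python3 g.py .54 -.252 .28 0 -4.2
```

```text
t 10.8 now [ 0.5608 -0.0812  0.3413] q [-0.22  0.22  1.28  0.    1.65  1.35] F [ 1.  -0.1 -0.5] gap 0.0556
turn [-0.1, 0.1, 4.2] shift [-0.0208, 0.1709, 0.0611]
```

>>> arm_command(
  steps=[
    [[0, 0, 1], [-0.003, 0.038, 0.01], 0.35],
    [[0, 0, 2], [-0.006, 0.076, 0.02], 0.35],
    [[0, 0, 3.2], [-0.01, 0.114, 0.035], 0.35],
    [[0, 0, 4.2], [-0.01, 0.145, 0.05], 0.35],
    [[0, 0, 4.2], [-0.011, 0.171, 0.061], 0.35],
  ],
)

```text
clock: 11.22
tcp_pos: [0.5503, -0.2546, 0.2775]
tcp_rot: [-0.001, 0.999, -0.037, -0.001]
ft_force: [-0.0, 0.3, 0.5]
finger_gap: 0.0555
```

>>> arm_command(
  steps=[
    [[0, 0, 0], [0, 0, 0], 0.35],
  ],
)

```text
clock: 11.3
tcp_pos: [0.5497, -0.259, 0.2735]
tcp_rot: [-0.001, 0.999, -0.039, -0.002]
ft_force: [0.1, 0.1, -1.7]
finger_gap: 0.0552
```

```bash
python3 - <<'E'
from h import *
s=bot.observe();np.save('pics/pose10.npy',np.r_[s['tcp_pos'],s['tcp_rot']]);print(s['tcp_pos'],s['finger_gap'],s['qd'].round(3))
im,c=cap('wrist','w10')
im,c=cap('side','s10'); cv2.imwrite('pics/s10b.png',np.clip(cv2.resize(im[90:270,220:400],None,fx=3.2,fy=3.2,interpolation=cv2.INTER_CUBIC).astype(float)*1.6,0,255).astype(np.uint8)[:,:,::-1])
E
```

```text
[ 0.54970896 -0.25901864  0.27349008] 0.05520763050484915 [ 0.007  0.01   0.011  0.062 -0.005  0.02 ]
```

View pics/w10.png

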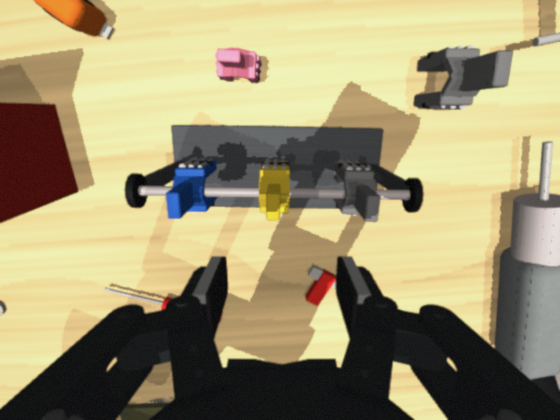

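View pics/s10b.png

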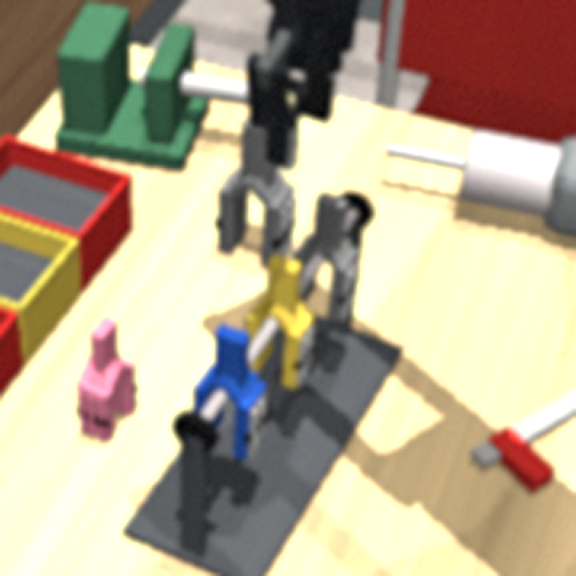

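```bash
python3 - <<'E'
from h import *
a,c=load('w10'); p=np.load('pics/pose10.npy');R0=R.from_quat(p[3:],scalar_first=True);x,y,z=R0.as_matrix().T
b=np.clip(cv2.resize(a[140:280,200:360],None,fx=4.5,fy=4.5,interpolation=cv2.INTER_CUBIC).astype(float)*1.5,0,255)
for k,col in((0,(255,0,0)),(.02,(0,255,0)),(.036,(0,0,255))):
  for sy in(-1,1):
   for o in(-.011,.011):
    u=(proj(c,p[:3]-k*z+o*x+sy*y*.0276)-[200,140])*4.5;cv2.circle(b,tuple(int(t) for t in u),4,col,-1)
cv2.imwrite('pics/w10z.png',b.astype(np.uint8)[:,:,::-1])
E
```

```text
(no output)
```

View pics/w10z.png

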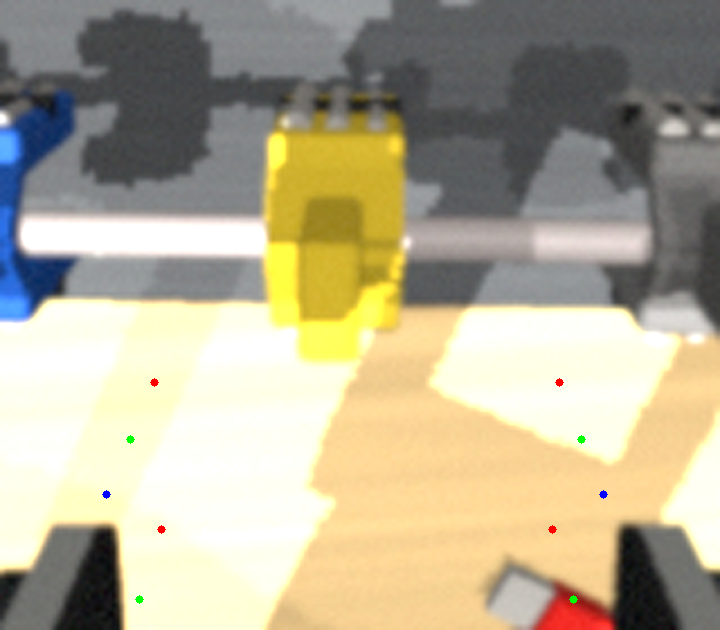

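```bash
python3 - <<'E'
from h import *
a,c=load('w10'); p=np.load('pics/pose10.npy');R0=R.from_quat(p[3:],scalar_first=True)
print('cam',ray(c,280,210)[0])
q=onz(c,273.6,206.2,.202);print(q,'rel tool',R0.inv().apply(q-p[:3]))
for u,v in[(302,236),(362,236),(302,360),(362,360)]:print(onz(c,200+u/4.5,140+v/4.5,.202))
# rail
for u,v in[(30,235),(640,245)]:print('rail',onz(c,200+u/4.5,140+v/4.5,.155))
# side
_,s=load('side0')
# tab top center in side0
E
```

```text
cam [ 0.62543088 -0.26619078  0.44813747]
[ 0.55154193 -0.25380488  0.202     ] rel tool [ 0.00176343 -0.00526725  0.07148791]
[ 0.56390136 -0.24941912  0.202     ]
[ 0.56304875 -0.26050676  0.202     ]
[ 0.53963723 -0.24720712  0.202     ]
[ 0.53876273 -0.25861712  0.202     ]
rail [ 0.55703168 -0.18621026  0.155     ]
rail [ 0.54440631 -0.32065329  0.155     ]
```

```bash
python3 g.py .5505 -.2528 .19 0 -4.5;python3 g.py .5505 -.2528 .147 0 -4.5
```

```text
t 11.4 now [ 0.5503 -0.2554  0.2753] q [-0.51  0.31  1.31  0.    1.53  1.14] F [-0.1  1.2  0.4] gap 0.0556
turn [-0.2, 0.2, 0.2] shift [0.0003, -0.0023, 0.0853]
t 11.4 now [ 0.5503 -0.2554  0.2753] q [-0.51  0.31  1.31  0.    1.53  1.14] F [-0.1  1.2  0.4] gap 0.0556
turn [-0.2, 0.2, 0.2] shift [0.0004, -0.0021, 0.1283]
```

>>> arm_command(
  steps=[
    [[0, 0, 0.2], [0, -0.001, 0.02], 0.35],
    [[0, 0, 0.2], [0, -0.002, 0.04], 0.35],
    [[0, 0, 0.2], [0, -0.002, 0.06], 0.35],
    [[0, 0, 0.2], [0, -0.002, 0.08], 0.35],
    [[0, 0, 0.2], [0, -0.002, 0.09], 0.35],
  ],
)

```text
clock: 11.82
tcp_pos: [0.55, -0.2506, 0.1834]
tcp_rot: [-0.003, 0.999, -0.038, -0.002]
ft_force: [-0.7, 0.7, 0.1]
finger_gap: 0.0556
```

>>> arm_command(
  steps=[
    [[0, 0, 0], [0, 0, 0], 0.35],
  ],
)

```text
clock: 11.9
tcp_pos: [0.5494, -0.2488, 0.1816]
tcp_rot: [-0.004, 0.999, -0.038, -0.004]
ft_force: [-1.2, 0.6, 0.4]
finger_gap: 0.0554
```

```bash
python3 - <<'E'
from h import *
s=bot.observe();print(s['tcp_pos'],s['ft_force'],s['qd'].round(3))
im,c=cap('wrist','w11');cv2.imwrite('pics/w11b.png',np.clip(im.astype(float)*1.5,0,255).astype(np.uint8)[:,:,::-1])
im,c=cap('side','s11'); cv2.imwrite('pics/s11b.png',np.clip(cv2.resize(im[110:250,250:390],None,fx=4,fy=4,interpolation=cv2.INTER_CUBIC).astype(float)*1.6,0,255).astype(np.uint8)[:,:,::-1])
E
python3 g.py .5505 -.2528 .147 0 -4.5
```

```text
[ 0.54937682 -0.24877317  0.18164212] [-1.21566     0.572818    0.40509323] [ 0.028 -0.011 -0.005  0.019  0.007  0.002]
t 12.0 now [ 0.5506 -0.2495  0.1838] q [-0.5   0.36  1.46  0.    1.33  1.15] F [ 1.  -0.9 -0.2] gap 0.0554
turn [-0.3, 0.3, 0.2] shift [0.0003, 0.0035, 0.0368]
```

View pics/w11b.png

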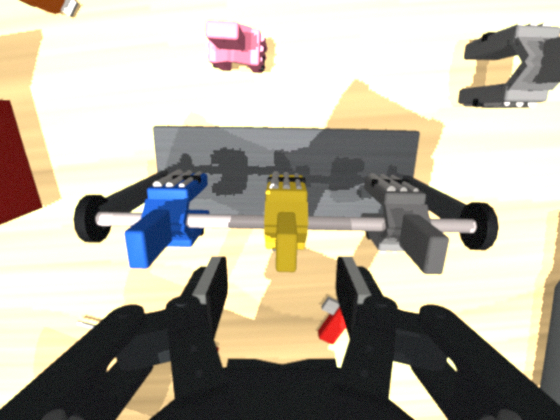

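View pics/s11b.png

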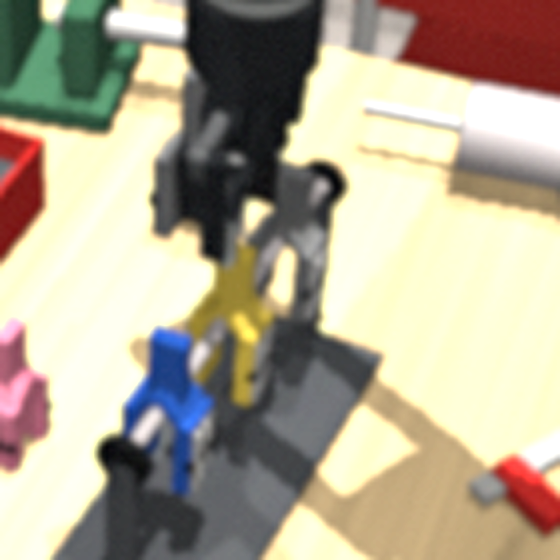

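```bash
python3 - <<'E'
from h import *
a,c=load('w11');cv2.imwrite('pics/w11z.png',np.clip(cv2.resize(a[160:300,210:350],None,fx=4,fy=4,interpolation=cv2.INTER_CUBIC).astype(float)*1.5,0,255).astype(np.uint8)[:,:,::-1])
T=c['world_to_cam'];print(-T[:3,:3].T@T[:3,3])
E
```

```text
[ 0.62552946 -0.25686078  0.35607165]
```

View pics/w11z.png

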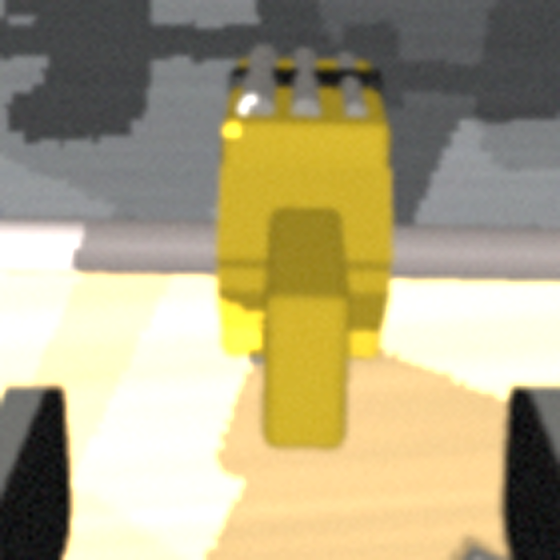

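>>> arm_command(
  steps=[
    [[0, 0, 0], [0, 0.0015, 0.01], 0.35],
    [[0, 0, 0], [0, 0.002, 0.02], 0.35],
    [[0, 0, 0], [0, 0.003, 0.03], 0.35],
    [[0, 0, 0], [0, 0.003, 0.037], 0.35],
    [[0, 0, 0], [0, 0.003, 0.037], 0.35],
  ],
)

```text
clock: 12.42
tcp_pos: [0.5487, -0.2517, 0.1445]
tcp_rot: [-0.004, 0.999, -0.038, -0.004]
ft_force: [-1.0, -0.4, -0.2]
finger_gap: 0.0555
```

```bash
python3 - <<'E'
from h import *
s=bot.observe();print(s['tcp_pos'],s['ft_force'],s['qd'].round(3))
im,c=cap('wrist','w12');a=np.clip(cv2.resize(im[180:320,200:360],None,fx=2.5,fy=2.5,interpolation=cv2.INTER_CUBIC).astype(float)*1.8,0,255)
im,c=cap('side','s12'); b=np.clip(cv2.resize(im[130:230,260:360],None,fx=3.5,fy=3.5,interpolation=cv2.INTER_CUBIC).astype(float)*1.8,0,255)
cv2.imwrite('pics/m12.png',np.hstack([a,b]).astype(np.uint8)[:,:,::-1])
E
python3 g.py .5505 -.2528 .147 0 -4.5
```

```text
[ 0.54872536 -0.25167702  0.14449562] [-0.96768288 -0.39856661 -0.18910348] [-0.001 -0.013 -0.027  0.     0.025  0.001]
t 12.52 now [ 0.5498 -0.2522  0.1461] q [-0.5   0.39  1.51  0.    1.25  1.14] F [ 0.2 -0.1 -0.1] gap 0.0554
turn [-0.4, 0.3, 0.2] shift [0.0007, 0.0005, -0.0009]
```

View pics/m12.png

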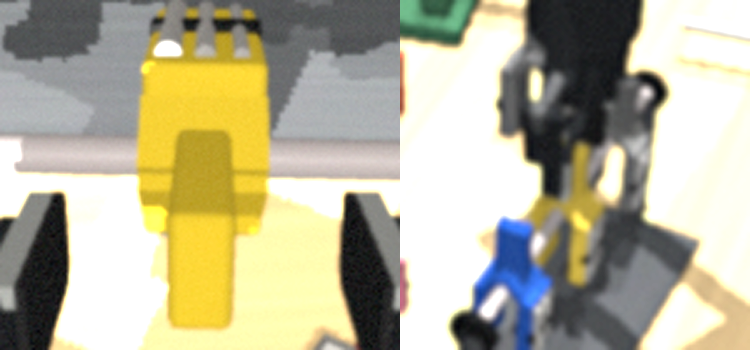

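```bash
python3 - <<'E'
from h import *
_,c=load('s12')
f=lambda p:(((proj(c,np.array(p))-[260,130])*3.5)+[400,0]).round(0)
for z in(.145,.165,.18,.2,.22): print(z,'near finger inner/outer',f((.55,-.2245,z)),f((.55,-.21,z)),'far',f((.548,-.28,z)))
print('tab top',f((.5505,-.2528,.202)),f((.5605,-.2528,.202)))
_,w=load('w12')
for z in(.202,.21,.22): print([((proj(w,np.array((x,-.2528,z)))-[200,180])*2.5).round(0) for x in(.5385,.5625)])
E
python3 - <<'E'
import sys;sys.path.insert(0,'.')
from h import *
im,c=load('/s12'.strip('/')); b=np.clip(cv2.resize(im[140:210,275:345],None,fx=8,fy=8,interpolation=cv2.INTER_CUBIC).astype(float)*2.2,0,255)
cv2.imwrite('pics/s12z.png',b.astype(np.uint8)[:,:,::-1])
E
```

```text
0.145 near finger inner/outer [553. 232.] [545. 246.] far [583. 183.]
0.165 near finger inner/outer [554. 212.] [546. 225.] far [584. 162.]
0.18 near finger inner/outer [555. 196.] [548. 210.] far [586. 147.]
0.2 near finger inner/outer [557. 174.] [549. 188.] far [588. 125.]
0.22 near finger inner/outer [558. 152.] [550. 166.] far [589. 103.]
tab top [571. 146.] [557. 142.]
[array([205., 333.]), array([194., 215.])]
[array([204., 361.]), array([193., 239.])]
[array([204., 403.]), array([192., 273.])]
```

```bash
python3 - <<'E'
from h import *
im,c=load('s12'); b=np.clip(cv2.resize(im[140:210,275:345],None,fx=8,fy=8,interpolation=cv2.INTER_CUBIC).astype(float)*2.2,0,255)
cv2.imwrite('pics/s12z.png',b.astype(np.uint8)[:,:,::-1])
E
```

```text
(no output)
```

View pics/s12z.png

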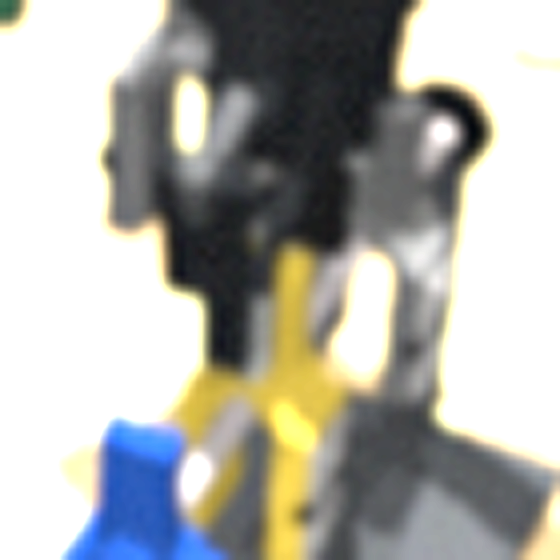

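>>> arm_command(
  steps=[
    [[0, 0, 0], [0, 0, 0], 1],
    [[0, 0, 0], [0, 0, 0], 1],
    [[0, 0, 0], [0, 0, 0], 1],
    [[0, 0, 0], [0, 0, 0], 1],
    [[0, 0, 0], [0, 0, 0], 1],
  ],
  force=45,
)

```text
clock: 12.93
tcp_pos: [0.5501, -0.2524, 0.1466]
tcp_rot: [-0.003, 0.999, -0.038, -0.002]
ft_force: [-0.0, 0.3, 2.0]
finger_gap: 0.0114
```

```bash
python3 - <<'E'
from h import *
s=bot.observe();print(s['tcp_pos'],s['ft_force'],s['finger_gap'])
im,c=cap('wrist','w13');a=np.clip(cv2.resize(im[180:320,200:360],None,fx=2.5,fy=2.5,interpolation=cv2.INTER_CUBIC).astype(float)*1.8,0,255)
im,c=cap('side','s13'); b=np.clip(cv2.resize(im[130:230,260:360],None,fx=3.5,fy=3.5,interpolation=cv2.INTER_CUBIC).astype(float)*1.8,0,255)
cv2.imwrite('pics/m13.png',np.hstack([a,b]).astype(np.uint8)[:,:,::-1])
E
```

```text
[ 0.55010497 -0.25235786  0.14663349] [-0.02472581  0.29430487  2.00902824] 0.011408026600634188
```

View pics/m13.png

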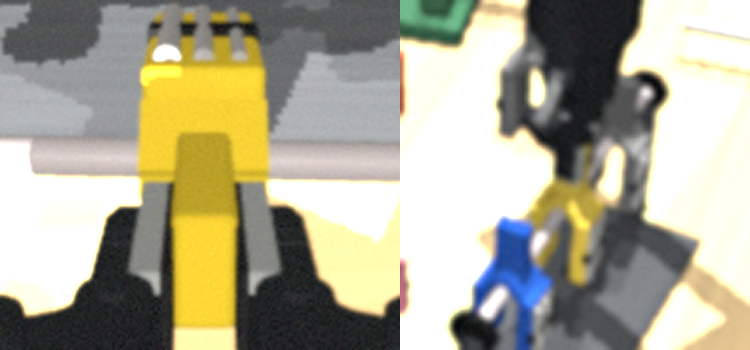

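>>> arm_command(
  steps=[
    [[0, 0, 0], [0, 0, -0.01], 1],
    [[0, 0, 0], [0, 0, -0.025], 1],
    [[0, 0, 0], [0, 0, -0.045], 1],
    [[0, 0, 0], [0, 0, -0.065], 1],
    [[0, 0, 0], [0, 0, -0.085], 1],
  ],
)

```text
clock: 13.45
tcp_pos: [0.5502, -0.2528, 0.2328]
tcp_rot: [-0.003, 0.999, -0.038, -0.003]
ft_force: [0.4, -0.7, -0.9]
finger_gap: 0.0113
```

>>> arm_command(
  steps=[
    [[0, 0, 0], [0, 0, -0.015], 1],
    [[0, 0, 0], [0, 0, -0.03], 1],
    [[0, 0, 0], [0, 0, -0.045], 1],
    [[0, 0, 0], [0, 0, -0.06], 1],
    [[0, 0, 0], [0, 0, -0.06], 1],
  ],
)

```text
clock: 13.87
tcp_pos: [0.552, -0.254, 0.2968]
tcp_rot: [-0.002, 0.999, -0.038, 0.0]
ft_force: [1.1, 0.3, -0.0]
finger_gap: 0.0112
```

```bash
python3 - <<'E'
from h import *
s=bot.observe();print(s['tcp_pos'],s['ft_force'],s['finger_gap'])
im,c=cap('side','s14'); b=np.clip(cv2.resize(im[60:260,220:400],None,fx=3,fy=3,interpolation=cv2.INTER_CUBIC).astype(float)*1.6,0,255)
cv2.imwrite('pics/m14.png',b.astype(np.uint8)[:,:,::-1])
E
python3 g.py .5925 .1545 .30 0 0
```

```text
[ 0.55200682 -0.25401303  0.29684016] [ 1.06706774  0.31230774 -0.03708476] 0.011198385932158363
t 13.92 now [ 0.5514 -0.2537  0.295 ] q [-0.5   0.3   1.28  0.    1.57  1.14] F [-0.1  0.5 -1.3] gap 0.0114
turn [-0.3, 0.1, -4.3] shift [0.0102, -0.4101, -0.0032]
```

View pics/m14.png

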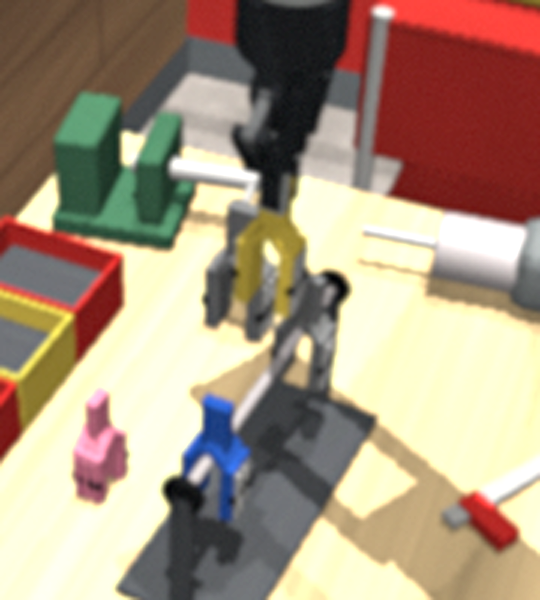

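>>> arm_command(
  steps=[
    [[0, 0, -1], [0.001, -0.015, 0], 1],
    [[0, 0, -2], [0.002, -0.04, 0], 1],
    [[0, 0, -3], [0.002, -0.07, 0], 1],
    [[0, 0, -4], [0.003, -0.1, 0], 1],
    [[0, 0, -4.3], [0.003, -0.13, 0], 1],
  ],
)

```text
clock: 14.33
tcp_pos: [0.5633, -0.1219, 0.294]
tcp_rot: [-0.003, 1.0, 0.0, -0.002]
ft_force: [0.6, -0.6, -0.7]
finger_gap: 0.011
```

```bash
python3 g.py .5925 .1545 .30 0 0
```

```text
t 14.33 now [ 0.5633 -0.1219  0.294 ] q [-0.29  0.26  1.34  0.    1.55  1.28] F [ 0.6 -0.6 -0.7] gap 0.011
turn [-0.3, 0.2, 0.0] shift [0.0294, -0.2764, -0.0045]
```

>>> arm_command(
  steps=[
    [[0, 0, 0], [0.003, -0.03, 0], 1],
    [[0, 0, 0], [0.007, -0.06, 0], 1],
    [[0, 0, 0], [0.01, -0.09, 0], 1],
    [[0, 0, 0], [0.013, -0.12, -0.002], 1],
    [[0, 0, 0], [0.016, -0.15, -0.003], 1],
  ],
)

```text
clock: 14.75
tcp_pos: [0.5778, 0.0306, 0.2965]
tcp_rot: [-0.003, 1.0, 0.001, -0.003]
ft_force: [0.6, 0.4, -1.5]
finger_gap: 0.0108
```

```bash
python3 g.py .5925 .1545 .30 0 0
```

```text
t 14.75 now [0.5778 0.0306 0.2965] q [-0.02  0.26  1.33  0.01  1.56  1.54] F [ 0.6  0.4 -1.5] gap 0.0108
turn [-0.4, 0.4, 0.1] shift [0.0148, -0.1239, -0.0028]
```

>>> arm_command(
  steps=[
    [[0, 0, 0], [0.004, -0.03, 0], 1],
    [[0, 0, 0], [0.008, -0.06, 0], 1],
    [[0, 0, 0], [0.011, -0.09, -0.001], 1],
    [[0, 0, 0], [0.014, -0.112, -0.002], 1],
    [[0, 0, 0], [0.015, -0.124, -0.003], 1],
  ],
)

```text
clock: 15.17
tcp_pos: [0.5913, 0.1584, 0.2986]
tcp_rot: [-0.004, 1.0, 0.003, -0.005]
ft_force: [-0.1, -0.9, -0.2]
finger_gap: 0.011
```

>>> arm_command(
  steps=[
    [[0, 0, 0], [0, 0, 0], 1],
    [[0, 0, 0], [0, 0, 0], 1],
  ],
)

```text
clock: 15.33
tcp_pos: [0.5902, 0.1591, 0.2974]
tcp_rot: [-0.004, 1.0, 0.004, -0.006]
ft_force: [0.4, -0.2, -0.7]
finger_gap: 0.0112
```

```bash
python3 - <<'E'
from h import *
s=bot.observe();print(s['tcp_pos'],s['tcp_rot'].round(4),s['finger_gap']);np.save('pics/pose15.npy',np.r_[s['tcp_pos'],s['tcp_rot']])
im,c=cap('wrist','w15')
im,c=cap('side','s15'); b=np.clip(cv2.resize(im[180:400,100:340],None,fx=2.5,fy=2.5,interpolation=cv2.INTER_CUBIC).astype(float)*1.6,0,255)
cv2.imwrite('pics/m15.png',b.astype(np.uint8)[:,:,::-1])
im,c=cap('top','t15')
E
python3 g.py .5925 .1545 .30 0 0
```

```text
[0.59022251 0.15908547 0.29739709] [-0.0035  1.      0.0038 -0.0061] 0.01115173983500569
t 15.48 now [0.591  0.157  0.2982] q [0.18 0.31 1.26 0.01 1.59 1.75] F [ 0.2 -0.8 -0.8] gap 0.011
turn [-0.4, 0.6, 0.2] shift [0.0015, 0.0025, -0.0018]
```

View pics/w15.png

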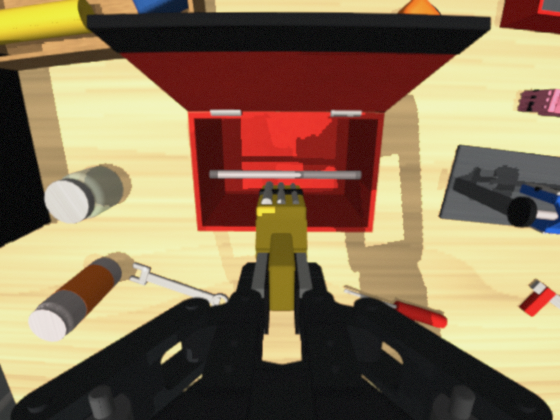

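View pics/m15.png

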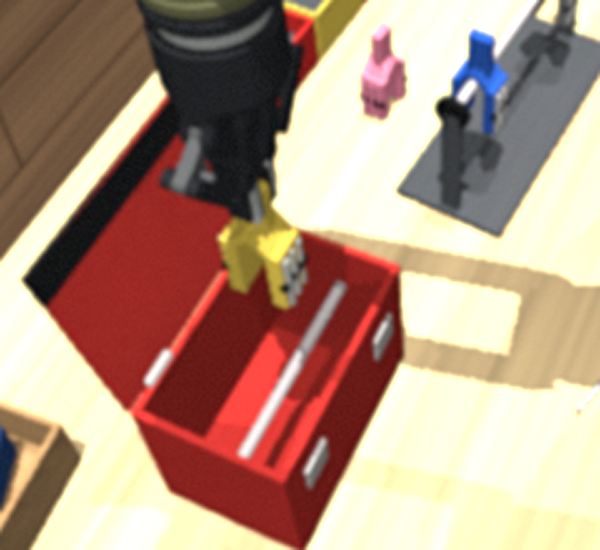

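```bash
python3 - <<'E'
from h import *
a,c=load('w13')
b=np.clip(cv2.resize(a[215:270,60:500],None,fx=1.8,fy=4,interpolation=cv2.INTER_CUBIC).astype(float)*1.5,0,255)
a2,c2=load('w15')
b2=np.clip(cv2.resize(a2[160:190,60:500],None,fx=1.8,fy=8,interpolation=cv2.INTER_CUBIC).astype(float)*1.5,0,255)
cv2.imwrite('pics/rr.png',np.vstack([b,b2]).astype(np.uint8)[:,:,::-1])
E
```

```text
(no output)
```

View pics/rr.png

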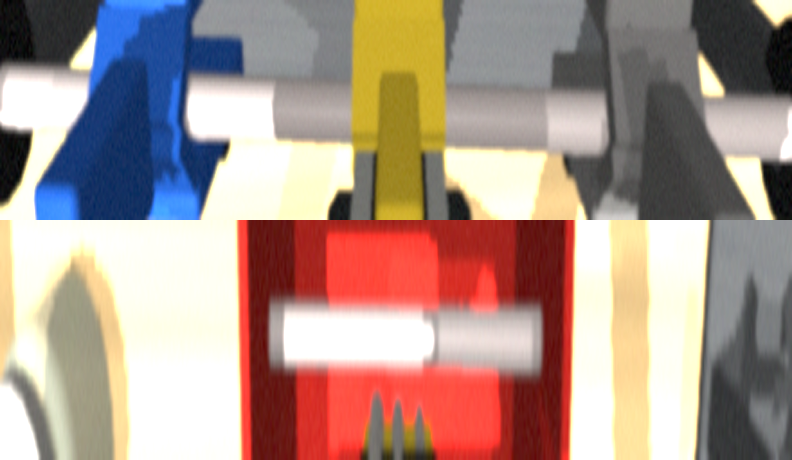

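```bash
python3 - <<'E'
from h import *
_,c=load('w13');_,c2=load('w15')
A=onz(c,187.8,242,.15);B=onz(c,337.8,244.6,.15);print('rail',A,B,np.degrees(np.arctan2((A-B)[0],(A-B)[1])))
C=onz(c2,215.6,174.25,.095);D=onz(c2,354.4,175.06,.095);print('bar',C,D,np.degrees(np.arctan2((C-D)[0],(C-D)[1])))
T1=c['world_to_cam'];T2=np.linalg.inv(c2['world_to_cam'])
M=T2@T1
h=lambda p:(M@np.append(p,1))[:3]
a,b=h(A),h(B);print('held axis now',a,b)
print('tilt holder z', (M[:3,:3]@[0,0,1]).round(4))
_,s=load('s15')
# side check: cheek bottoms? skip
im,_=load('t15');cv2.imwrite('pics/t15b.png',cv2.resize(im[90:290,60:330],None,fx=2.8,fy=2.8)[:,:,::-1])
E
```

```text
rail [ 0.55533791 -0.19630031  0.15      ] [ 0.54695988 -0.28813099  0.15      ] 5.2128589984611295
bar [0.59158317 0.24202925 0.095     ] [0.59218245 0.06749463 0.095     ] -0.19672692107207357
held axis now [0.59072857 0.21547359 0.30082407] [0.59000565 0.12326439 0.30073862]
tilt holder z [ 0.0073 -0.001   1.    ]
```

View pics/t15b.png

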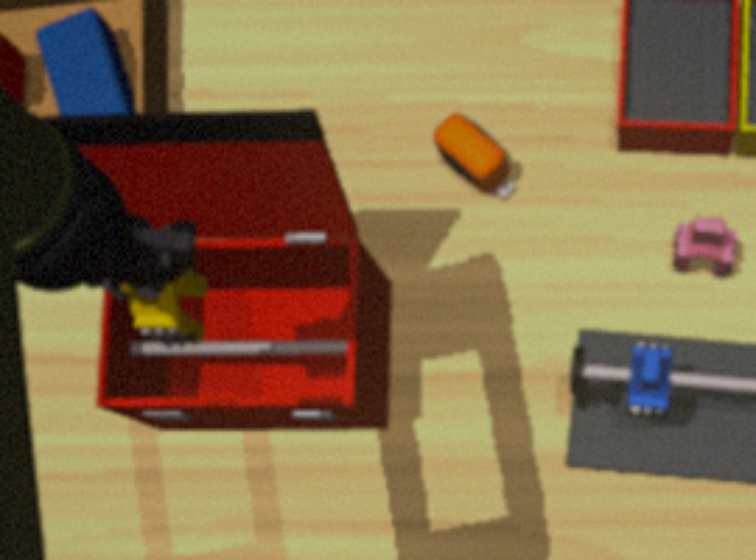

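```bash
for z in .20 .12 .098 ; do python3 g.py .5925 .156 $z 0 0; done
```

```text
t 15.48 now [0.591  0.157  0.2982] q [0.18 0.31 1.26 0.01 1.59 1.75] F [ 0.2 -0.8 -0.8] gap 0.011
turn [-0.4, 0.6, 0.2] shift [0.0026, 0.0017, 0.0982]
t 15.48 now [0.591  0.157  0.2982] q [0.18 0.31 1.26 0.01 1.59 1.75] F [ 0.2 -0.8 -0.8] gap 0.011
turn [-0.4, 0.6, 0.2] shift [0.0034, 0.0022, 0.1782]
t 15.48 now [0.591  0.157  0.2982] q [0.18 0.31 1.26 0.01 1.59 1.75] F [ 0.2 -0.8 -0.8] gap 0.011
turn [-0.4, 0.6, 0.2] shift [0.0036, 0.0024, 0.2002]
```

>>> arm_command(
  steps=[
    [[-0.2, 0.3, 0.1], [0.001, 0.001, 0.02], 1],
    [[-0.4, 0.6, 0.2], [0.002, 0.0015, 0.045], 1],
    [[-0.4, 0.6, 0.2], [0.0025, 0.002, 0.07], 1],
    [[-0.4, 0.6, 0.2], [0.0025, 0.002, 0.095], 1],
    [[-0.4, 0.6, 0.2], [0.0027, 0.002, 0.11], 1],
  ],
)

```text
clock: 15.9
tcp_pos: [0.5909, 0.1537, 0.1856]
tcp_rot: [0.001, 1.0, -0.001, -0.002]
ft_force: [0.2, 0.5, -1.5]
finger_gap: 0.011
```

>>> arm_command(
  steps=[
    [[0, 0, 0], [0, 0, 0], 1],
    [[0, 0, 0], [0, 0, 0], 1],
  ],
)

```text
clock: 16.07
tcp_pos: [0.5898, 0.1518, 0.1845]
tcp_rot: [0.001, 1.0, -0.002, -0.003]
ft_force: [0.3, -0.7, -0.8]
finger_gap: 0.0112
```

```bash
python3 - <<'E'
from h import *
s=bot.observe();print(s['tcp_pos'],s['tcp_rot'].round(4),s['finger_gap'],s['ft_force'])
im,c=cap('side','s16'); b=np.clip(cv2.resize(im[240:360,170:290],None,fx=5,fy=5,interpolation=cv2.INTER_CUBIC).astype(float)*1.6,0,255)
cv2.imwrite('pics/m16.png',b.astype(np.uint8)[:,:,::-1])
im,c=cap('wrist','w16');a=np.clip(im.astype(float)*1.6,0,255);cv2.imwrite('pics/w16b.png',a.astype(np.uint8)[:,:,::-1])
_,c0=load('w13');M=np.linalg.inv(c['world_to_cam'])@c0['world_to_cam'];A=np.array([ 0.55533791,-0.19630031,.15]);B=np.array([ 0.54695988,-0.28813099,.15])
for p in(A,B):print((M@np.append(p,1))[:3])
E
python3 g.py .5925 .156 .12 0 0
```

```text
[0.58980632 0.15180013 0.18453101] [ 0.0012  1.     -0.0017 -0.0034] 0.011159092727045735 [ 0.30179219 -0.711124   -0.81890133]
[0.59215494 0.20881299 0.18889823]
[0.59045258 0.11661935 0.18960541]
t 16.17 now [0.5919 0.1529 0.1869] q [ 0.18  0.37  1.44 -0.    1.33  1.76] F [ 0.3 -0.4 -0.6] gap 0.0112
turn [0.1, 0.1, -0.2] shift [0.0007, -0.0032, 0.0669]
```

View pics/m16.png

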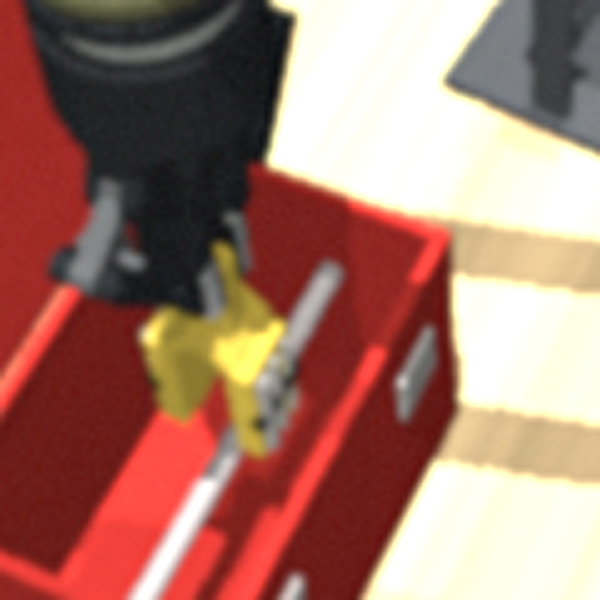

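View pics/w16b.png

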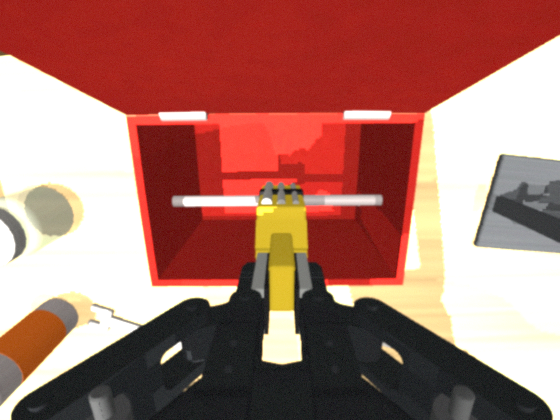

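>>> arm_command(
  steps=[
    [[0, 0, 0], [0.001, -0.001, 0.015], 1],
    [[0, 0, 0], [0.001, -0.001, 0.03], 1],
    [[0, 0, 0], [0.001, -0.002, 0.042], 1],
    [[0, 0, 0], [0.001, -0.002, 0.054], 1],
    [[0, 0, 0], [0.001, -0.002, 0.064], 1],
  ],
)

```text
clock: 16.58
tcp_pos: [0.5942, 0.1548, 0.124]
tcp_rot: [0.0, 1.0, -0.002, 0.001]
ft_force: [0.3, -1.2, -1.7]
finger_gap: 0.011
```

```bash
python3 - <<'E'
from h import *
s=bot.observe();print(s['tcp_pos'],s['tcp_rot'].round(4),s['finger_gap'],s['ft_force'])
im,c=cap('side','s17'); b=np.clip(cv2.resize(im[240:360,170:290],None,fx=5,fy=5,interpolation=cv2.INTER_CUBIC).astype(float)*1.6,0,255)
cv2.imwrite('pics/m17.png',b.astype(np.uint8)[:,:,::-1])
E
python3 g.py .5925 .156 .092 0 0
```

```text
[0.59415172 0.1547992  0.12403415] [ 3.0e-04  1.0e+00 -1.5e-03  8.0e-04] 0.010985643633042023 [ 0.29380979 -1.21455218 -1.69176316]
t 16.63 now [0.5926 0.1545 0.1218] q [ 0.19  0.42  1.53 -0.    1.19  1.76] F [-0.8  1.3 -2.2] gap 0.0113
turn [0.1, 0.1, -0.2] shift [-0.0001, -0.0015, 0.0298]
```

View pics/m17.png

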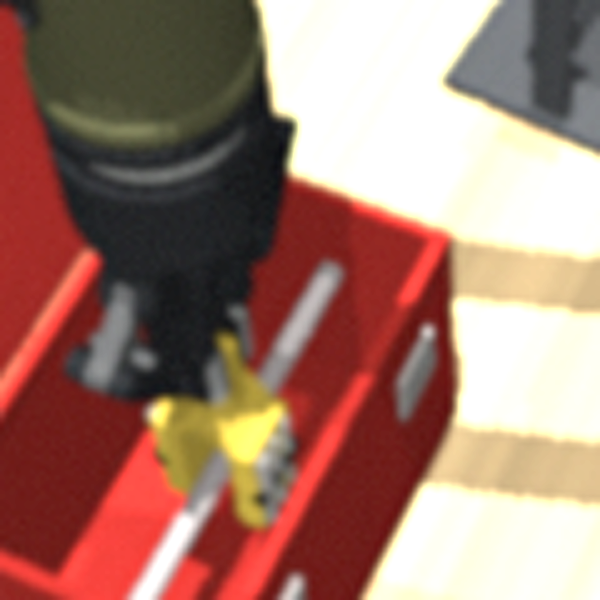

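>>> arm_command(
  steps=[
    [[0, 0, 0], [0, 0, 0.006], 1],
    [[0, 0, 0], [0, 0, 0.012], 1],
    [[0, 0, 0], [0, 0, 0.017], 1],
    [[0, 0, 0], [0, 0, 0.022], 1],
    [[0, 0, 0], [0, 0, 0.025], 1],
  ],
)

```text
clock: 17.05
tcp_pos: [0.5925, 0.1545, 0.0963]
tcp_rot: [0.001, 1.0, -0.002, -0.001]
ft_force: [0.3, -0.4, -0.9]
finger_gap: 0.0111
```

>>> arm_command(
  steps=[
    [[0, 0, 0], [0, 0, 0.001], 1],
    [[0, 0, 0], [0, 0, 0.002], 1],
    [[0, 0, 0], [0, 0, 0.003], 1],
    [[0, 0, 0], [0, 0, 0.003], 1],
  ],
)

```text
clock: 17.38
tcp_pos: [0.5926, 0.1545, 0.0934]
tcp_rot: [0.001, 1.0, -0.002, -0.001]
ft_force: [-0.0, -0.0, -0.7]
finger_gap: 0.011
```

>>> arm_command(
  steps=[
    [[0, 0, 0], [0, 0, 0.001], 1],
    [[0, 0, 0], [0, 0, 0.002], 1],
    [[0, 0, 0], [0, 0, 0.002], 1],
  ],
)

```text
clock: 17.63
tcp_pos: [0.5926, 0.1546, 0.0919]
tcp_rot: [0.001, 1.0, -0.002, -0.001]
ft_force: [-0.6, -0.1, 1.3]
finger_gap: 0.0115
```

>>> arm_command(
  steps=[
    [[0, 0, 0], [0, 0, 0.001], 1],
    [[0, 0, 0], [0, 0, 0.001], 1],
    [[0, 0, 0], [0, 0, 0.001], 1],
  ],
)

```text
clock: 17.88
tcp_pos: [0.5927, 0.1546, 0.0919]
tcp_rot: [0.001, 1.0, -0.002, -0.001]
ft_force: [-1.9, -0.5, 5.7]
finger_gap: 0.0108
```

```bash
python3 - <<'E'
from h import *
s=bot.observe();print(s['tcp_pos'],s['finger_gap'],s['ft_force'])
im,c=cap('side','s18'); b=np.clip(cv2.resize(im[240:360,170:290],None,fx=5,fy=5,interpolation=cv2.INTER_CUBIC).astype(float)*1.6,0,255)
cv2.imwrite('pics/m18.png',b.astype(np.uint8)[:,:,::-1])
E
```

```text
[0.59266623 0.15455691 0.09187412] 0.010827894388612825 [-1.86719078 -0.52158556  5.66851625]
```

View pics/m18.png

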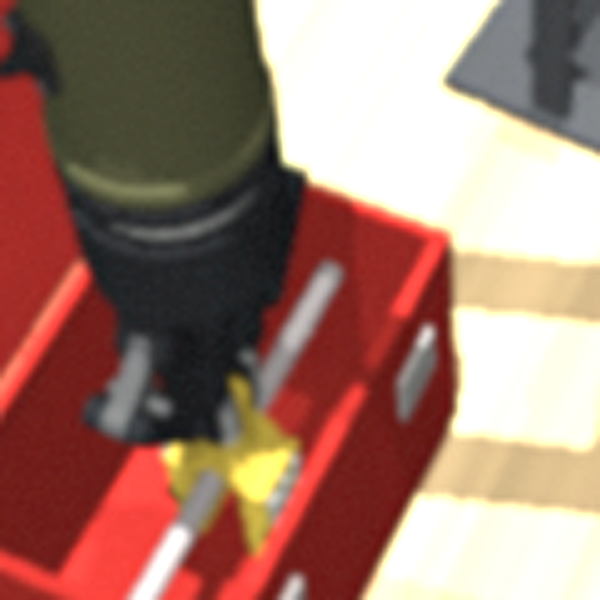

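Contact at the predicted height (force +5.7 N) and the saddle is astride the bar at about (215,480) in the crop. Releasing.

>>> arm_command(
  steps=[
    [[0, 0, 0], [0, 0, -0.0005], 0.8],
    [[0, 0, 0], [0, 0, -0.0005], 0.6],
    [[0, 0, 0], [0, 0, -0.0005], 0.45],
    [[0, 0, 0], [0, 0, -0.0005], 0.45],
    [[0, 0, 0], [0, 0, -0.0005], 0.45],
  ],
)

```text
clock: 18.35
tcp_pos: [0.5926, 0.1546, 0.0922]
tcp_rot: [0.001, 1.0, -0.001, -0.001]
ft_force: [0.3, -0.1, -0.4]
finger_gap: 0.0468
```

>>> arm_command(
  steps=[
    [[0, 0, 0], [0, 0, -0.01], 0.45],
    [[0, 0, 0], [0, 0, -0.03], 0.45],
    [[0, 0, 0], [0, 0, -0.055], 0.45],
    [[0, 0, 0], [0, 0, -0.085], 0.45],
    [[0, 0, 0], [0, 0, -0.115], 0.45],
  ],
)

```text
clock: 18.77
tcp_pos: [0.5923, 0.1546, 0.2085]
tcp_rot: [0.001, 1.0, -0.002, -0.001]
ft_force: [0.3, 0.4, -0.1]
finger_gap: 0.0466
```

```bash
python3 - <<'E'
from h import *
s=bot.observe();print(s['tcp_pos'],s['finger_gap'],s['ft_force'])
im,c=cap('side','s19'); b=np.clip(cv2.resize(im[240:360,170:290],None,fx=5,fy=5,interpolation=cv2.INTER_CUBIC).astype(float)*1.6,0,255)
cv2.imwrite('pics/m19.png',b.astype(np.uint8)[:,:,::-1])
E
python3 g.py .5 .05 .36 0 0
```

```text
[0.59232569 0.15457492 0.20849894] 0.04660268927229282 [ 0.31483435  0.41196176 -0.09802964]
t 18.82 now [0.5966 0.1554 0.2159] q [ 0.19  0.35  1.4  -0.    1.38  1.76] F [3.4 0.2 3.7] gap 0.0469
turn [-0.1, -0.6, -0.2] shift [-0.0948, 0.1056, -0.1451]
```

View pics/m19.png

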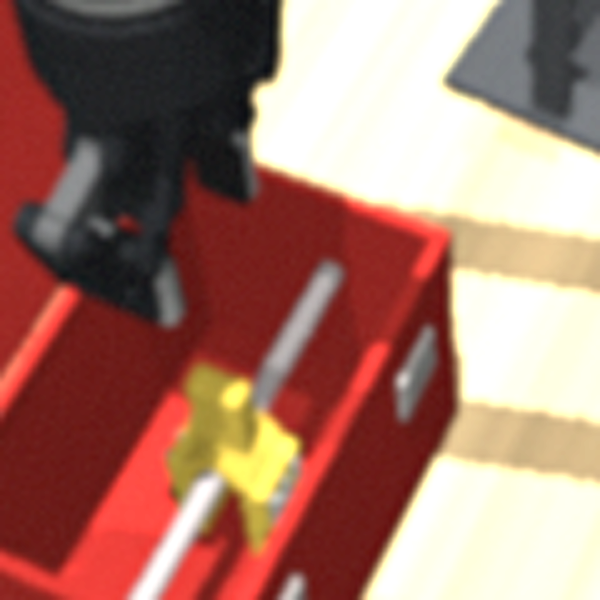

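>>> arm_command(
  steps=[
    [[0, 0, 0], [-0.005, 0.005, -0.03], 0.45],
    [[0, 0, 0], [-0.015, 0.015, -0.06], 0.45],
    [[0, 0, 0], [-0.035, 0.035, -0.09], 0.45],
    [[0, 0, 0], [-0.06, 0.06, -0.12], 0.45],
    [[0, 0, 0], [-0.085, 0.085, -0.145], 0.45],
  ],
)

```text
clock: 19.23
tcp_pos: [0.5132, 0.0738, 0.3586]
tcp_rot: [-0.001, 1.0, -0.001, 0.006]
ft_force: [0.2, -0.8, 1.1]
finger_gap: 0.047
```

```bash
python3 g.py .38 -.1 .36 0 0
```

```text
t 19.23 now [0.5132 0.0738 0.3586] q [0.06 0.14 1.34 0.   1.65 1.63] F [ 0.2 -0.8  1.1] gap 0.047
turn [-0.1, -0.7, -0.1] shift [-0.1329, 0.174, -0.0032]
```

>>> arm_command(
  steps=[
    [[0, 0, 0], [-0.03, 0.03, 0], 0.45],
    [[0, 0, 0], [-0.055, 0.06, 0], 0.45],
    [[0, 0, 0], [-0.08, 0.095, 0], 0.45],
    [[0, 0, 0], [-0.1, 0.13, 0], 0.45],
    [[0, 0, 0], [-0.12, 0.15, 0], 0.45],
  ],
)

```text
clock: 19.65
tcp_pos: [0.3913, -0.0784, 0.3578]
tcp_rot: [0.001, 1.0, -0.001, 0.007]
ft_force: [0.1, 0.6, -0.6]
finger_gap: 0.0468
```

>>> arm_command(
  steps=[
    [[0, 0, 0], [0, 0, 0], 0.45],
    [[0, 0, 0], [0, 0, 0], 0.45],
    [[0, 0, 0], [0, 0, 0], 0.45],
  ],
)

```text
clock: 19.9
tcp_pos: [0.3917, -0.0782, 0.3584]
tcp_rot: [0.0, 1.0, -0.002, 0.008]
ft_force: [0.9, -0.6, -0.0]
finger_gap: 0.0471
```

```bash
python3 - <<'E'
from h import *
im,c=cap('side','s20');im2,c2=cap('top','t20')
cv2.imwrite('pics/m20.png',np.clip(im.astype(float)*1.4,0,255).astype(np.uint8)[:,:,::-1]);cv2.imwrite('pics/t20b.png',cv2.resize(np.clip(im2[90:290,60:450].astype(float)*1.4,0,255).astype(np.uint8),None,fx=2,fy=2)[:,:,::-1])
E
```

```text
(no output)
```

View pics/m20.png

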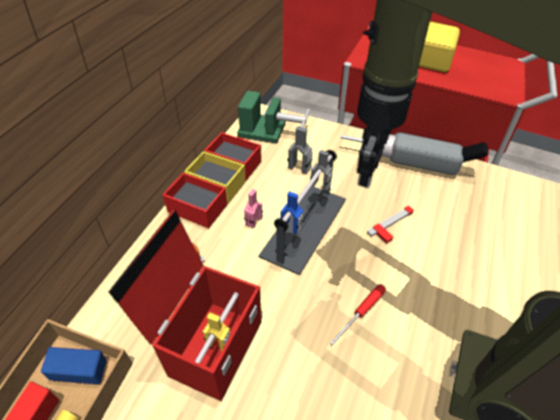

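View pics/t20b.png

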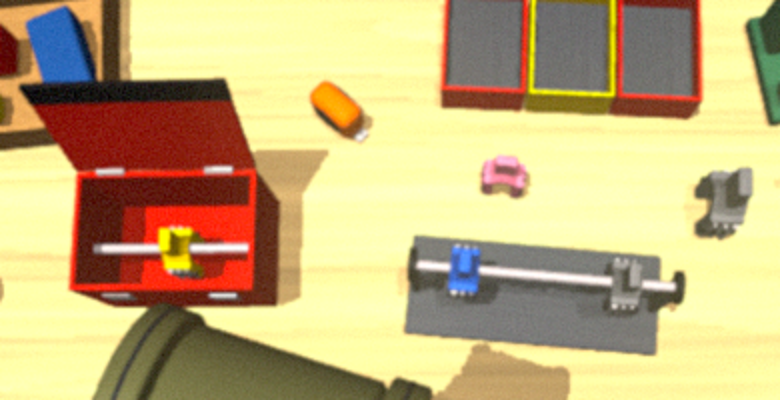

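The final views show the yellow holder astride the case bar at side (216,330), and blue and grey on their rail at (291,212) and (322,165). The lid's lip corner in the top view is at about (173,129.5), unchanged since the stop was reached.

```bash
python3 -c "
from h import *
print(bot.hand_in())"
```

```text
the job is handed in; nothing more can be done
None
```

I opened the lid to its stop, moved the yellow holder onto the bar inside the case, and handed the job in at about 20 s of the 72 s allowed. No verdict was reported.

- **Lid:** I eased it open with closed fingertips under the lip, at a few newtons, until the force rose to about 16 N at the stop. Triangulation put it at about 106°, against the stated 105°. It had not moved in the last picture.
- **Yellow holder:** I pinched it by its tab, lifted it straight up and carried it over the blue holder and the end stop. I then lowered it onto the case bar until about 5.7 N of contact showed. After release it hangs astride the bar.
- **Everything else:** The blue and grey holders are still on their rail, and the gripper was well clear of everything at hand-in.
- **Disagreement:** The real fingertips sat about 22 mm short of the reported tool tip. My first reach under the lip therefore passed above it without touching. I corrected for the offset in the moves after that.

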